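# Catch the spring drawer of the stall's till

## Robot

A 6-joint arm with a two-finger parallel gripper is mounted at the origin on the work surface. World frame = base frame: x ahead of the robot, y to its left, z up, the work surface at z = 0. Lengths are in m, angles in degrees, forces in N, time in s.
With the tool pointing down it reaches from about 0.35 to 0.875 m from the base axis. Payload 4.2 kg.
Tool frame: the origin (TCP) lies midway between the tips of the shut fingers; the grasp point (between the pads) lies 19 mm behind it (r.grasp_offset is the distance from the TCP to the grasp point, in m); z points along the fingers, y is the direction in which the jaws open and shut (so a half turn about z gives the same grasp; the last joint's range is limited). The gripper opens to 87 mm and grips with 3 to 60 N. Pads are 19 mm wide; open, the fingers measure 117 mm over their backs; the gripper's body (75 mm by 190 mm) begins 51 mm behind the grasp point.
Start: joints at [-59.954, 22.042, 0.453, 0, -68.411, -14.817], TCP at [0.164, -0.603, 0.199] pointing down, gripper open.
Joint ranges: [-179.83, 179.83], [-69.29, 118.12], [-61.27, 80.66], [-181.25, 117.63], [-171.15, -9.14], [-177.46, 177.46]. Speed limits (degrees/s): [159.86, 159.86, 180, 180, 180, 180].

## Interface

Orientations are given as a 3x3 rotation matrix whose columns are the frame's x, y, z axes.
In Python, from station import r gives the robot as it stands.
- The arm moves only by the shell command python3 -m crank 'ROWS'. ROWS is JSON, a list of rows, each a list of 3 entries, a list of its own where there are three numbers: the closure, from -1 (fully open) to 1 (shut), so that 0 is half open, then the shift along the tool's x, y, z as a fraction of full scale, then the turn, a rotation vector about the tool's x, y, z as a fraction of full scale. In form: [[fingers, [dx, dy, dz], [wx, wy, wz]], ...]. A call has 1 to 8 rows; each row shifts and turns the commanded pose from where the row before left it, along the tool's axes as they then stand; what a row does not reach is not made up. Full scale, the value 1, is 100 mm for a shift and 45 degrees for a turn. A row lasts 1/10 s, in which the tool goes at most 50 mm and 8.59 degrees, less where a joint would pass 70% of its speed; a pose out of reach is approached as far as the arm can. A call with a number of a shift or a turn outside -1 to 1 is refused whole. A call with a gripper value outside its range is refused whole. The fingers move at their own pace and stop on an object; the grip force is fixed at half the most. Time passes only in rows, so rows that do not move let the fingers close. It gives the time, the measured TCP pose, the force and the opening at its end, in the units of the state.
- r.sense(): the state, without advancing time (a new reading comes with each control period).
- r.capture(name): name is "scene" or "top" or "wrist"; returns a dict with "img" (400x640x3 uint8, blue, green, red), "fx", "fy", "cx", "cy" (pixels), "R" (3x3) and "t" (3): a world point X has camera coordinates R X + t. Camera axes: x right, y down, z forward; pixel columns grow to the right and rows downward; lengths in m; the calibration is good to about 2 mm. A picture is of the moment at which its call begins. There is no depth.
- r.finish_job(): hands the job in, once; it reports no verdict.
The state is a dict: "time_s": time; "joints": joint angles; "joint_velocities": joint speeds; "effort": joint torques, N m; "tcp_pos": TCP position; "ee_rot": TCP orientation; "wrist_force": force on the tool from outside, world axes, zero at the start; "moment": the same for the moment, N m; "gripper_width": opening from 0.0 (shut) to 1.0 (fully open).
Only numpy, scipy, OpenCV 4.12 (cv2) and the standard library are available. Lean on these libraries where they do the work, as an engineer would, in place of code of your own. Each camera call takes 0.05 s, during which the arm holds its last target.

## Task

Open the till on the counter without letting its drawer fly out: press the red release paddle with one finger and, with the other finger already waiting just in front of the steel drawer front, catch the drawer as it springs out, within its first few centimetres. Then let it follow your finger out slowly until it is fully open, and take your hand away. Do not reach into the money tray, do not shove or lift the till, and leave everything else on the counter alone.

Things in the scene. Friction and masses are not known exactly. Their poses are not given: they have to be found in the camera images.
- till: The till: low dark steel cash drawer case on rubber feet, 300 mm deep (x), 320 wide (y), 78 high, 6 kg, loose on the counter (stays put under about 25 N). Origin: centre of its underside. Its front looks to its -x, roughly at the robot: one flush plane at x = -0.154 of this frame, the fixed grey lock panel from y = -0.160 to -0.105, the steel drawer front from y = -0.1035 to +0.1565.
- paddle_lip (a point): Middle of the outer edge of the red release paddle's lip; moves with it. The paddle is a flap 28 mm wide on the grey lock panel, hinged at its foot (20 mm above the counter) and leaning out; its round upper lip stands 19 mm proud of the panel, at x = -0.173, y = -0.1325 in the till's frame, 60 mm above the counter. Push the lip level along the till's +x, towards the panel.
- release_paddle (a joint): How far the release paddle is pushed in, rad: 0 out, 0.25 fully in (lip 10 mm in). A spring pushes it back (3 to 5 N at the lip on the way). At about 0.155 (lip pushed in about 6 mm, still 13 mm proud of the panel) it unlatches the drawer, which then springs out at once, whatever the paddle does afterwards.
- drawer (a joint): How far the drawer is out, m: 0 shut and latched (start), 0.125 fully open at its stop. It slides level along the till's -x on ball runners. Once unlatched a spring drives it with about 5 N all the way; moving mass about 1.4 kg, so if not held back it exceeds 0.4 m/s within 50 mm. It stays at its stop under the spring.
- drawer_front: Brushed steel front plate of the drawer with a round brass lock, 260 mm wide, 62 mm high (12 to 74 mm above the counter), 8 mm thick: what the finger catches. Axes as the till's; its origin coincides with the till's while shut and moves with the drawer. Outer face at x = -0.154, y from -0.1035 to +0.1565 in its frame.
- front_centre (a point): Centre of the outer face of the drawer front, 43 mm above the counter; moves with the drawer.
- money_tray: The black plastic tray inside the drawer with coin cups and coins, directly behind the front plate, hidden while the drawer is shut. Not to be touched. Origin as the drawer front's.
- nut_chopper: Bystander: hand-crank nut chopper, a squat glass jar with steel collar, clear hopper and cast-iron crank, 96 mm diameter, 214 mm high; the crank reaches 105 mm to its +y. Origin at the centre of its underside.
- enamel_mug: Bystander: speckled blue enamel mug, 84 mm diameter, 80 mm high, handle at its +y. Origin at the centre of its underside.
- cone_stand: Bystander: cast aluminium cone stand, 130 x 220 mm, plate top 90 mm high, holding three wafer cones up to 127 mm high. Origin at the centre of its underside.
- ramekin_a: Bystander: cream ceramic ramekin of nuts, 88 mm diameter, 42 mm high, standing on top of the till. Origin at the centre of its underside.
- ramekin_b: Bystander: cream ceramic ramekin of chocolate, 88 mm diameter, 42 mm high, on the counter. Origin at the centre of its underside.
- muddler: Bystander: beechwood muddler lying on the counter, 207 mm long, up to 32 mm thick. Origin under its middle, length along its x.

How it is judged:
By the outcome, as a careful person would: the job done as asked, in the order asked, and still so for the second after the job is handed in, with the robot touching nothing.
It also fails if it takes over 35 s, if anything falls off the work surface, if the arm or the gripper's body presses on something with over 40 N, if the wrist force passes 120 N, or if a joint passes its speed limit or range.

## Working session

There is one attempt and no reset: what is moved stays moved. The work goes in short steps, Python scripts to look and compute and a shell command to move; the robot and the scene stay as the last step left them, time stands still between calls to the robot, and variables do not carry over. Pictures are saved under pics/ and viewed, and the job is handed in when it is done.

```bash
ls; mkdir -p pics; python3 - <<'E'
from station import r
import cv2
s=r.sense(); print({k:s[k] for k in ('time_s','tcp_pos','ee_rot','gripper_width','wrist_force')})
for n in ("scene","top","wrist"):
    c=r.capture(n); cv2.imwrite(f"pics/{n}0.png",c["img"]); print(n,c["fx"],c["cx"],c["cy"],c["R"],c["t"])
E
```

```text
pics
{'time_s': 0.0, 'tcp_pos': array([ 0.16404813, -0.60240762,  0.19794505]), 'ee_rot': array([[-9.64928703e-01, -2.62511339e-01, -6.28650726e-04],
       [-2.62512086e-01,  9.64926387e-01,  2.11459042e-03],
       [ 5.14977106e-05,  2.20545741e-03, -9.99997567e-01]]), 'gripper_width': 1.0025687212665482, 'wrist_force': array([ 0.44416901, -0.65328584, -1.13127195])}
scene 364.3961613322136 320.821788786995 200.44972717184456 [[-0.5616733   0.82723182 -0.01451285]
 [ 0.68810308  0.45732434 -0.56335478]
 [-0.45938791 -0.32640768 -0.82608763]] [ 0.27527016 -0.35156908  1.53161821]
top 425.54347107295894 317.8136882584955 207.18216958000392 [[ 0.01554606 -0.99987068  0.00411532]
 [-0.99554993 -0.01586121 -0.09289108]
 [ 0.09294434 -0.00265292 -0.99566777]] [0.01578774 0.56233269 1.5176806 ]
wrist 295.4561023959182 313.1229800251601 205.47834941585674 [[-0.26327171  0.96471855  0.00247407]
 [ 0.91887851  0.24997915  0.30524204]
 [ 0.29385419  0.08263496 -0.95227159]] [ 0.62293545 -0.03487224  0.39409068]
```

View pics/scene0.png

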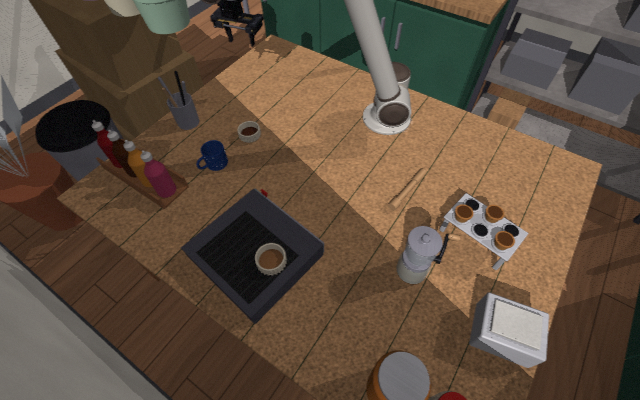

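View pics/top0.png

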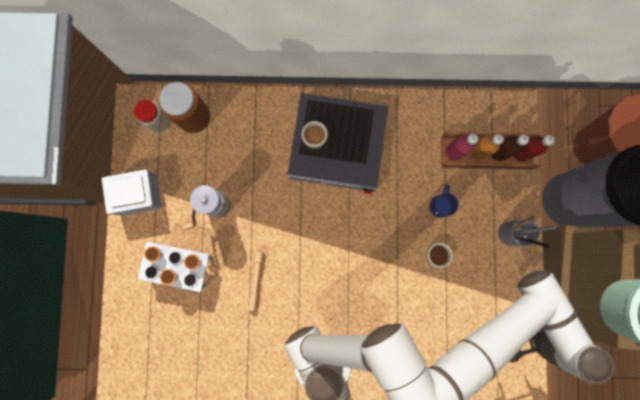

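View pics/wrist0.png

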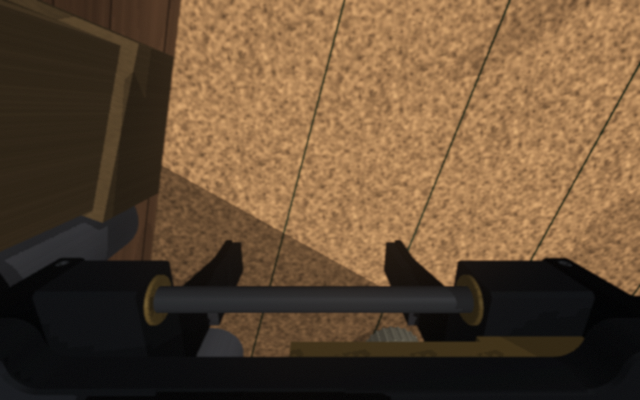

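The top view shows the till with its top corners near (303,95), (388,103), (377,188) and (289,178), and the red paddle near (369,191). I'll zoom in to refine these.

```bash
python3 - <<'E'
import cv2
t=cv2.imread("pics/top0.png"); s=cv2.imread("pics/scene0.png")
cv2.imwrite("pics/topz.png",cv2.resize(t[85:205,280:400],None,fx=5,fy=5,interpolation=cv2.INTER_CUBIC))
cv2.imwrite("pics/scz.png",cv2.resize(s[180:325,175:335],None,fx=4,fy=4,interpolation=cv2.INTER_CUBIC))
E
```

```text
(no output)
```

View pics/topz.png

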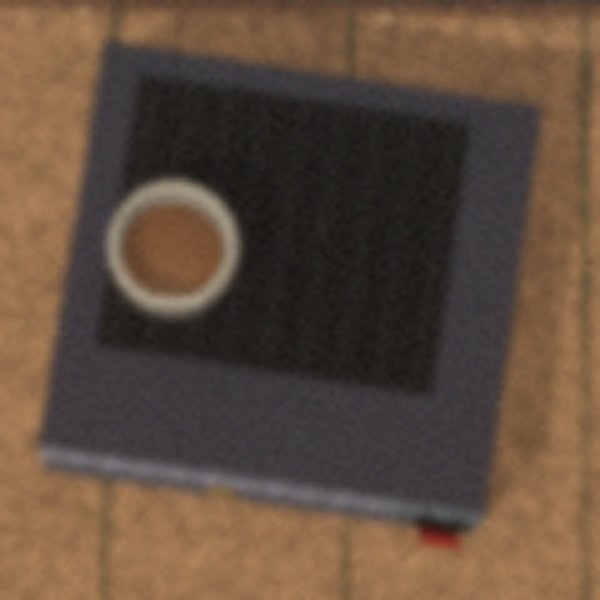

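View pics/scz.png

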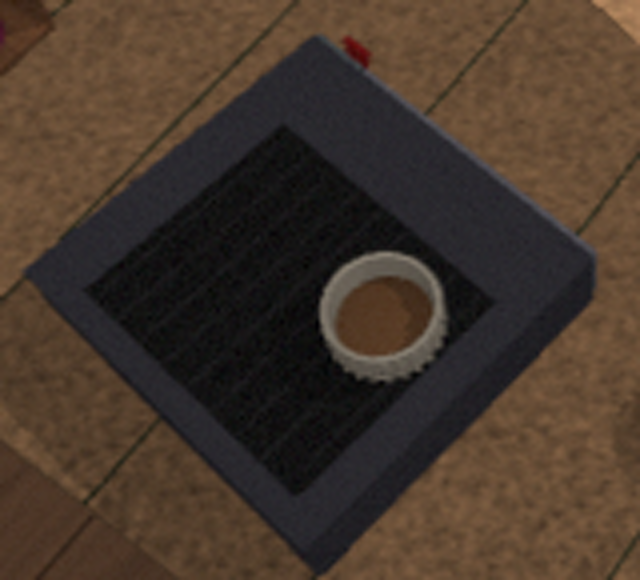

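```bash
cat > h.py <<'E'
import numpy as np
from station import r
from scipy.optimize import least_squares
def proj(c,X):
    p=np.asarray(X)@np.array(c["R"]).T+np.array(c["t"]); return np.c_[c["fx"]*p[:,0]/p[:,2]+c["cx"],c["fy"]*p[:,1]/p[:,2]+c["cy"]]
def W(p,L):
    L=np.asarray(L,float); a=p[2]; return np.c_[p[0]+np.cos(a)*L[:,0]-np.sin(a)*L[:,1],p[1]+np.sin(a)*L[:,0]+np.cos(a)*L[:,1],L[:,2]]
E
python3 - <<'E'
from h import *
T=r.capture("top");S=r.capture("scene")
C=[(.15,.16,.078),(.15,-.16,.078),(-.15,-.16,.078),(-.15,.16,.078)]
zt=np.array([(107,43),(540,106),(486,508),(43,449)]); zs=np.array([(320,553),(27,270),(320,36),(595,253)])
ut=(zt+.5)/5-.5+[280,85]; us=(zs+.5)/4-.5+[175,180]
def f(p,a=1,b=1): 
    X=W(p,C); return np.r_[a*(proj(T,X)-ut).ravel(),b*(proj(S,X)-us).ravel()]
for a,b in((1,1),(1,0),(0,1)):
    q=least_squares(f,[.85,.0,0],args=(a,b)); print(q.x[:2],np.degrees(q.x[2]),q.fun.round(1))
    print("lip",W(q.x,[(-.173,-.1325,.06)]), ((proj(T,W(q.x,[(-.173,-.1325,.06)]))-[280,85]+.5)*5-.5), ((proj(S,W(q.x,[(-.173,-.1325,.06)]))-[175,180]+.5)*4-.5))
# bystanders on z=0 approx
for n,uv,z in (("mug",(443,206),.08),("ramb",(439,255),.042),("mudtop",(260,255),.016),("mudbot",(253,311),.016),("chop",(207,199),.2),("rama",(314,134),.12)):
    d=np.array(T["R"]).T@np.array([(uv[0]-T["cx"])/T["fx"],(uv[1]-T["cy"])/T["fy"],1]);o=-np.array(T["R"]).T@np.array(T["t"])
    print(n,(o+d*(z-o[2])/d[2]).round(3))
E
```

```text
[ 0.79925943 -0.04049462] -7.102459350966274 [-2.3 -0.1 -0.6 -0.5 -0.3  1.1 -1.6  0.4 -2.6 -1.1 -0.7  0.4 -1.5 -1.2
  1.  -0.5]
lip [[ 0.61120409 -0.15058747  0.06      ]] [[438.37137679 543.6278114 ]] [[359.26680348  44.05513326]]
[ 0.80023322 -0.04475646] -7.312210885813961 [-0.9 -0.5  0.7 -0.6  0.7  1.  -0.5 -0.  -0.  -0.  -0.  -0.  -0.  -0.
 -0.  -0. ]
lip [[ 0.6117761  -0.15416013  0.06      ]] [[443.38985857 542.91057887]] [[355.61281377  42.63877439]]
[ 0.79899787 -0.03691997] -6.989013860190031 [-0.   0.  -0.  -0.  -0.   0.  -0.   0.  -1.4 -0.4  0.2  1.1 -0.7 -0.8
  2.  -0.1]
lip [[ 0.61116087 -0.14738495  0.06      ]] [[433.87573316 543.61631863]] [[362.20067563  45.69686473]]
mug [ 0.568 -0.414  0.08 ]
ramb [ 0.397 -0.409  0.042]
mudtop [0.386 0.231 0.016]
mudbot [0.187 0.25  0.016]
chop [0.567 0.382 0.2  ]
rama [0.807 0.042 0.12 ]
```

```bash
cat >> h.py <<'E'
P=np.array([0.7993,-0.0405,np.radians(-7.1)])
def goal(lx,ly,z,p=None):
    "till-frame TCP target -> shift in tool axes (units of 100 mm), plus world"
    p=P if p is None else p
    w=W(p,[(lx,ly,z)])[0]; s=r.sense(); R=np.array(s["ee_rot"])
    return w, (R.T@(w-s["tcp_pos"])/.1).round(3)
def yawerr(rel=-4,p=None):
    p=P if p is None else p
    R=np.array(r.sense()["ee_rot"]); a=np.degrees(np.arctan2(R[1,0],R[0,0])); t=180+np.degrees(p[2])+rel
    return -((t-a+180)%360-180)   # turn about tool z, deg
def st():
    s=r.sense(); print(round(s["time_s"],2),np.round(s["tcp_pos"],4),np.round(s["wrist_force"],1),round(s["gripper_width"],3),"yaw",round(yawerr(),2),"tilt",np.round(s["ee_rot"][:,2],4))
E
python3 -c "
from h import *
print(yawerr(),goal(-.26,-.0817,.2))"
python3 -m crank '[[-1,[0,0,0],[0,0,0.146]],[-1,[0,0,0],[0,0,0.146]],[-1,[0,0,0],[0,0,0.146]],[-1,[0,0,0],[0,0,0.146]],[-1,[0,0,0],[0,0,0]]]'
python3 -c "
from h import *
st();print(yawerr(),goal(-.26,-.0817,.2))"
```

```text
26.326722658625158 (array([ 0.53119546, -0.08943714,  0.2       ]), array([-4.89 ,  3.989, -0.011]))
time_s: 0.75
tcp_pos: [0.1642, -0.6029, 0.1989]
ee_rot: [[-0.981, 0.192, -0.0], [0.192, 0.981, 0.0], [0.0, 0.0, -1.0]]
wrist_force: [-0.2, -0.1, -0.1]
gripper_width: 0.997
0.75 [ 0.1642 -0.6029  0.1989] [-0.2 -0.1 -0.1] 0.997 yaw 0.06 tilt [-1.e-04  4.e-04 -1.e+00]
0.05595066592667308 (array([ 0.53119546, -0.08943714,  0.2       ]), array([-2.619,  5.743, -0.01 ]))
```

```bash
python3 -m crank '[[-1,[-0.16,0.36,0],[0,0,0]],[-1,[-0.16,0.36,0],[0,0,0]],[-1,[-0.16,0.36,0],[0,0,0]],[-1,[-0.16,0.36,0],[0,0,0]],[-1,[-0.16,0.36,0],[0,0,0]],[-1,[-0.16,0.36,0],[0,0,0]],[-1,[-0.16,0.36,0],[0,0,0]],[-1,[-0.16,0.36,0],[0,0,0]]]'
python3 -m crank '[[-1,[-0.16,0.36,0],[0,0,0]],[-1,[-0.16,0.36,0],[0,0,0]],[-1,[-0.16,0.36,0],[0,0,0]],[-1,[-0.16,0.36,0],[0,0,0]],[-1,[-0.16,0.36,0],[0,0,0]],[-1,[-0.16,0.36,0],[0,0,0]],[-1,[-0.16,0.36,0],[0,0,0]],[-1,[-0.06,0,0],[0,0,0]]]'
python3 -m crank '[[-1,[0,0,0],[0,0,0]]]'
python3 -c "
from h import *
import cv2
st();print(yawerr(),goal(-.26,-.0817,.2))
cv2.imwrite('pics/w1.png',r.capture('wrist')['img'])"
```

```text
time_s: 1.55
tcp_pos: [0.3457, -0.3435, 0.1993]
ee_rot: [[-0.982, 0.189, 0.001], [0.189, 0.982, -0.0], [-0.001, -0.0, -1.0]]
wrist_force: [0.6, -0.7, 0.2]
gripper_width: 1.0
time_s: 2.35
tcp_pos: [0.5112, -0.1171, 0.199]
ee_rot: [[-0.983, 0.184, 0.001], [0.184, 0.983, 0.0], [-0.001, 0.0, -1.0]]
wrist_force: [-0.0, 0.9, 0.1]
gripper_width: 0.996
time_s: 2.45
tcp_pos: [0.5098, -0.1196, 0.1987]
ee_rot: [[-0.982, 0.188, -0.001], [0.188, 0.982, -0.0], [0.0, -0.0, -1.0]]
wrist_force: [-0.3, -0.2, -0.1]
gripper_width: 0.996
2.45 [ 0.5098 -0.1196  0.1987] [-0.3 -0.2 -0.1] 0.996 yaw 0.25 tilt [-5.e-04 -1.e-04 -1.e+00]
0.247769619097312 (array([ 0.53119546, -0.08943714,  0.2       ]), array([-0.154,  0.336, -0.013]))
```

View pics/w1.png

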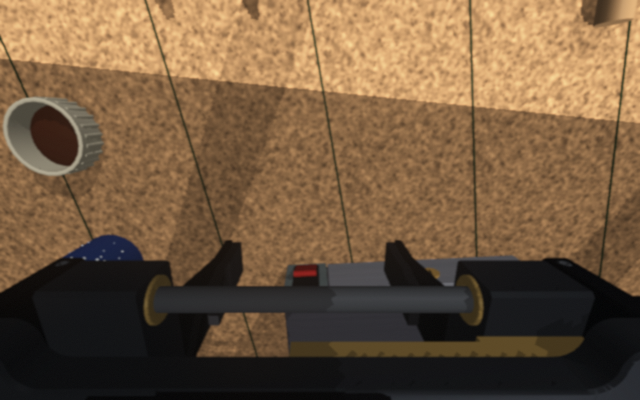

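The wrist view shows the red paddle near (305,270) between the fingers and the till's front edge at row 265. I'll use it to refine the pose.

```bash
python3 - <<'E'
from h import *
import cv2
c=r.capture('wrist'); im=c['img']
z=cv2.resize(im[235:335,225:425],None,fx=4,fy=4,interpolation=cv2.INTER_CUBIC)
pts={'lipL':(-.173,-.1465,.06),'lipR':(-.173,-.1185,.06),'caseR':(-.154,-.16,.078),'panel':(-.154,-.105,.074),'ctr':(-.154,.0265,.043),'foot':(-.154,-.16,.012)}
for p,col in ((P,(0,255,0)),):
  for n,l in pts.items():
    u=proj(c,W(p,[l]))[0]; zz=(u-[225,235]+.5)*4-.5; print(n,u.round(1),zz.round(0)); cv2.drawMarker(z,tuple(int(v) for v in zz),col,cv2.MARKER_CROSS,8,1)
cv2.imwrite('pics/w1z.png',z)
E
```

```text
lipL [293.6 274.2] [276. 158.]
lipR [316.  272.8] [365. 153.]
caseR [282.9 296.4] [233. 247.]
panel [328.1 291.9] [414. 229.]
ctr [427.2 272.4] [810. 151.]
foot [287.4 268.7] [251. 136.]
```

View pics/w1z.png

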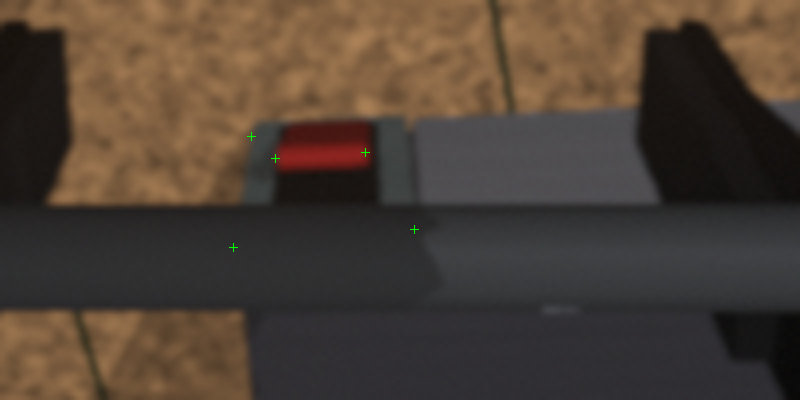

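```bash
python3 - <<'E'
from h import *
T=r.capture("top");S=r.capture("scene");w=r.capture("wrist")
C=[(.15,.16,.078),(.15,-.16,.078),(-.15,-.16,.078),(-.15,.16,.078)]
ut=(np.array([(107,43),(540,106),(486,508),(43,449)])+.5)/5-.5+[280,85]
us=(np.array([(320,553),(27,270),(320,36),(595,253)])+.5)/4-.5+[175,180]
CW=[(-.173,-.1465,.06),(-.173,-.1185,.06),(-.154,-.1035,.012),(-.154,-.105,.012)]
zw=np.array([(278,148),(373,145),(416,120),(409,118)]); uw=(zw+.5)/4-.5+[225,235]
def line(p): # drawer bottom edge at zoomed u=640 -> v 107
    u=proj(w,W(p,[(-.154,-.04,.012),(-.154,0,.012)])); x=(640.5)/4-.5+225
    return np.interp(0,[0,1],[0,1])+u[0,1]+(x-u[0,0])*(u[1,1]-u[0,1])/(u[1,0]-u[0,0])-((107.5)/4-.5+235)
def f(p,a,b,k): return np.r_[a*(proj(T,W(p,C))-ut).ravel(),b*(proj(S,W(p,C))-us).ravel(),k*(proj(w,W(p,CW))-uw).ravel(),k*line(p)]
for k in ((1,1,1),(1,0,1),(0,0,1),(.5,.5,1)):
    q=least_squares(f,P,args=k,loss='soft_l1'); p=q.x
    print(k,p[:2].round(4),np.degrees(p[2]).round(2),"lip",W(p,[(-.173,-.1325,.06)])[0].round(4)); print(f(p,1,1,1).round(1))
E
```

```text
(1, 1, 1) [ 0.7974 -0.0409] -7.57 lip [ 0.6085 -0.1495  0.06  ]
[-1.8  0.1 -0.2  0.4 -0.6  2.  -1.8  0.5 -3.  -1.7 -0.2 -0.6 -0.7 -1.7
  1.2 -0.5  0.9  0.5 -0.5  0.  -0.4  0.1  0.3  0.7  0.3]
(1, 0, 1) [ 0.7976 -0.0423] -7.93 lip [ 0.608  -0.1497  0.06  ]
[-1.1 -0.2  0.4  0.6 -0.5  2.2 -1.6  0.1 -3.9 -1.8 -0.5 -1.2 -0.6 -1.8
  0.8 -0.3  0.6  0.1 -0.7 -0.2 -0.6 -0.1  0.   0.5  0.4]
(0, 0, 1) [ 0.797 -0.041] -7.6 lip [ 0.608  -0.1495  0.06  ]
[-1.7  0.2 -0.1  0.5 -0.6  2.1 -1.8  0.6 -3.  -1.8 -0.1 -0.8 -0.6 -1.8
  1.3 -0.6  0.8  0.1 -0.5 -0.3 -0.4 -0.2  0.3  0.4  0. ]
(0.5, 0.5, 1) [ 0.797  -0.0408] -7.53 lip [ 0.6082 -0.1495  0.06  ]
[-1.8  0.2 -0.2  0.4 -0.6  2.1 -1.8  0.6 -2.8 -1.8 -0.1 -0.7 -0.6 -1.7
  1.3 -0.6  0.8  0.3 -0.5 -0.2 -0.4 -0.1  0.3  0.5  0.1]
```

```bash
sed -i 's/^P=.*/P=np.array([0.7972,-0.0409,np.radians(-7.6)])/' h.py; python3 -c "
from h import *
print(yawerr(),goal(-.2125,-.0817,.1))"
```

```text
0.4884145538233611 (array([ 0.57576135, -0.09377783,  0.1       ]), array([-0.608,  0.398,  0.991]))
```

```bash
python3 -m crank '[[-1,[-0.2,0.13,0],[0,0,0.011]],[-1,[-0.2,0.13,0.1],[0,0,0]],[-1,[-0.2,0.13,0.3],[0,0,0]],[-1,[0,0,0.3],[0,0,0]],[-1,[0,0,0.25],[0,0,0]],[-1,[0,0,0],[0,0,0]],[-1,[0,0,0],[0,0,0]]]'
python3 -c "
from h import *
import cv2
st();print(yawerr(),goal(-.2125,-.0817,.042))
c=r.capture('wrist');cv2.imwrite('pics/w2.png',c['img'])
cv2.imwrite('pics/s2.png',cv2.resize(r.capture('scene')['img'][150:270,200:360],None,fx=5,fy=5))"
```

```text
time_s: 3.4
tcp_pos: [0.5757, -0.0946, 0.1047]
ee_rot: [[-0.98, 0.2, 0.0], [0.2, 0.98, -0.001], [-0.0, -0.001, -1.0]]
wrist_force: [0.2, 1.1, 0.5]
gripper_width: 1.0
3.4 [ 0.5757 -0.0946  0.1047] [0.2 1.1 0.5] 1.0 yaw 0.04 tilt [ 1.e-04 -7.e-04 -1.e+00]
0.03753324173877104 (array([ 0.57576135, -0.09377783,  0.042     ]), array([0.002, 0.008, 0.627]))
```

View pics/w2.png

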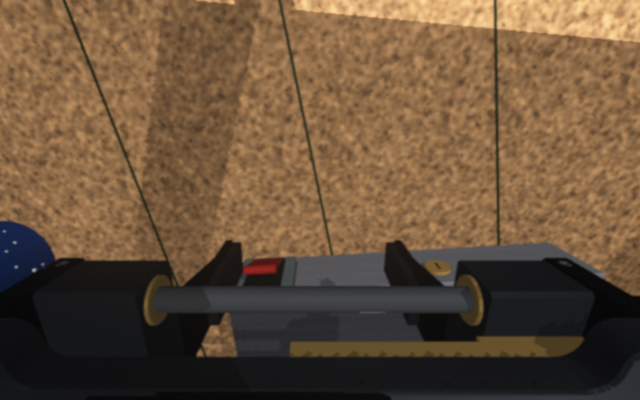

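View pics/s2.png

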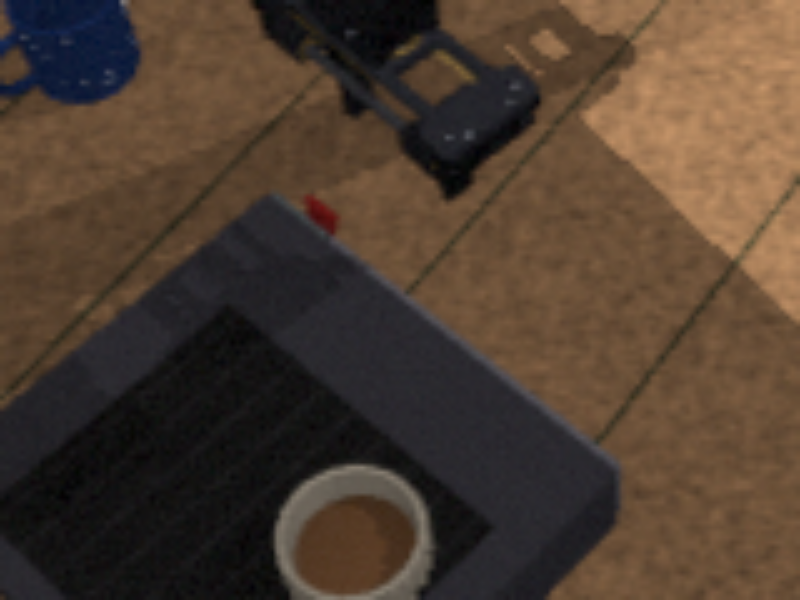

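The wrist view shows the paddle at (247–283, 260–275), close to the paddle finger. The scene view shows the gripper clear in front of the till. Descending.

```bash
python3 -m crank '[[-1,[0,0,0.25],[0,0,0]],[-1,[0,0,0.25],[0,0,0]],[-1,[0,0,0.12],[0,0,0]],[-1,[0,0,0],[0,0,0]],[-1,[0,0,0],[0,0,0]]]'
python3 -c "
from h import *
import cv2
st();print(yawerr(),goal(-.2125,-.0817,.042))
c=r.capture('wrist');im=c['img'];z=cv2.resize(im[225:335,190:440],None,fx=3.2,fy=3.2,interpolation=cv2.INTER_CUBIC)
s=r.sense();R=np.array(s['ee_rot']);
for X in [W(P,[(-.173,-.1465,.06)])[0],W(P,[(-.173,-.1185,.06)])[0],W(P,[(-.154,-.1035,.012)])[0]]+[s['tcp_pos']+R@np.array(v) for v in ((-.0095,-.0435,0),(-.0095,-.0585,0),(-.0095,.0435,0),(.0095,-.0435,0))]:
  u=proj(c,[X])[0];zz=(u-[190,225]+.5)*3.2-.5;print(u.round(1),zz.round());cv2.drawMarker(z,tuple(int(v) for v in zz),(0,255,0),0,8,1)
cv2.imwrite('pics/w3.png',z)
cv2.imwrite('pics/s3.png',cv2.resize(r.capture('scene')['img'][150:270,200:360],None,fx=5,fy=5))
cv2.imwrite('pics/t3.png',cv2.resize(r.capture('top')['img'][85:235,250:410],None,fx=4,fy=4))"
```

```text
time_s: 4.0
tcp_pos: [0.5768, -0.0939, 0.0434]
ee_rot: [[-0.98, 0.2, 0.002], [0.2, 0.98, -0.0], [-0.002, 0.0, -1.0]]
wrist_force: [0.7, 1.0, 0.4]
gripper_width: 1.002
4.0 [ 0.5768 -0.0939  0.0434] [0.7 1.  0.4] 1.002 yaw 0.08 tilt [ 2.3e-03 -3.0e-04 -1.0e+00]
0.08042605786351942 (array([ 0.57576135, -0.09377783,  0.042     ]), array([ 0.01 , -0.001,  0.014]))
[222.2 310.7] [104. 275.]
[263.  308.4] [235. 268.]
[292.2 290.2] [328. 210.]
[251.2 255.8] [197. 100.]
[229.8 255.7] [128.  99.]
[375.6 255.9] [595. 100.]
[249.4 230.6] [191.  19.]
```

View pics/w3.png

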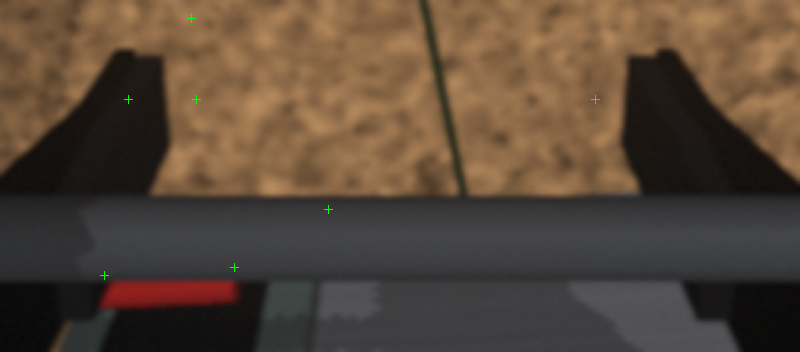

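View pics/s3.png

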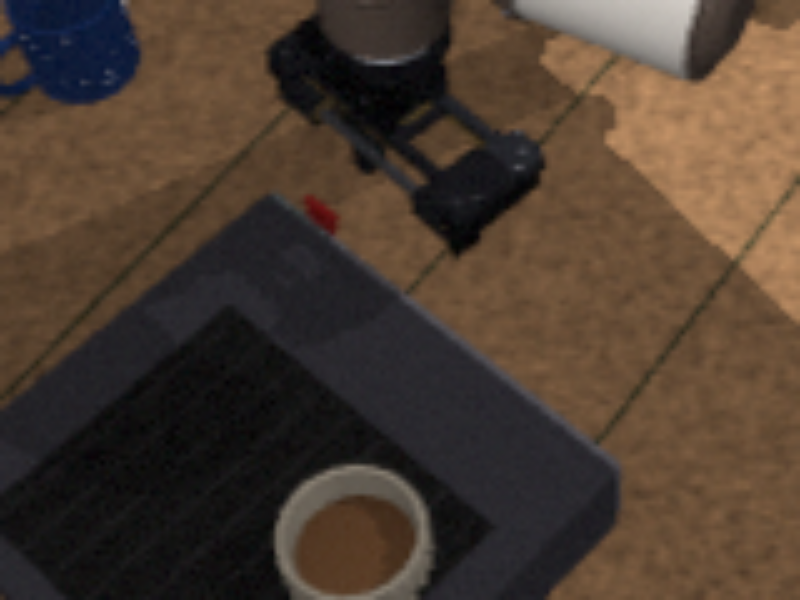

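View pics/t3.png

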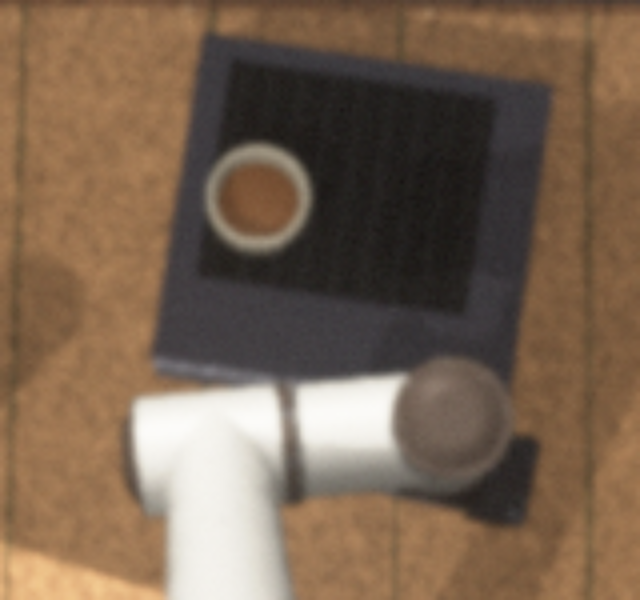

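```bash
python3 - <<'E'
from h import *
s=r.sense();R=np.array(s['ee_rot']);w=r.capture('wrist');S=r.capture('scene')
Rc=np.array(w['R']);t=np.array(w['t'])
for uv in ((241.6,242.5),(386,242.5)):
  for d in (.17,.178,.19,.2,.21):
    X=Rc.T@(np.array([(uv[0]-w['cx'])/w['fx'],(uv[1]-w['cy'])/w['fy'],1])*d-t)
    print(d,(R.T@(X-s['tcp_pos'])*1000).round(1))
for h in (0,-.01,-.02,-.03):
  for y in(-.051,.051):
    u=proj(S,[s['tcp_pos']+R@np.array([0,y,h])])[0]; print(h,y,((u-[200,150]+.5)*5-.5).round(0))
E
python3 -c "
import cv2
im=cv2.imread('pics/w3.png');
from station import r
im=r.capture('scene')['img'][170:210,240:315];cv2.imwrite('pics/s4.png',cv2.resize(cv2.convertScaleAbs(im,alpha=2.5),None,fx=10,fy=10,interpolation=cv2.INTER_CUBIC))
im=r.capture('wrist')['img'][225:345,180:450];cv2.imwrite('pics/w4.png',cv2.resize(cv2.convertScaleAbs(im,alpha=2.5,beta=20),None,fx=2.9,fy=2.9,interpolation=cv2.INTER_CUBIC))
"
```

```text
0.17 [ 14.7 -41.3 -30.9]
0.178 [ 11.3 -43.2 -23.6]
0.19 [  6.2 -46.1 -12.6]
0.2 [  2.  -48.5  -3.5]
0.21 [ -2.3 -50.9   5.7]
0.17 [ 14.8  41.8 -30.9]
0.178 [ 11.4  43.8 -23.6]
0.19 [  6.3  46.8 -12.6]
0.2 [ 2.  49.2 -3.5]
0.21 [-2.2 51.7  5.6]
0 -0.051 [375. 180.]
0 0.051 [472. 266.]
-0.01 -0.051 [374. 172.]
-0.01 0.051 [471. 257.]
-0.02 -0.051 [372. 163.]
-0.02 0.051 [470. 249.]
-0.03 -0.051 [370. 154.]
-0.03 0.051 [469. 240.]
```

View pics/s4.png

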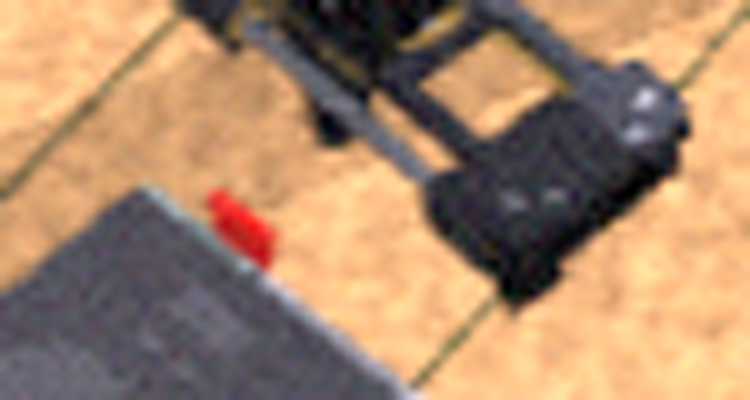

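View pics/w4.png

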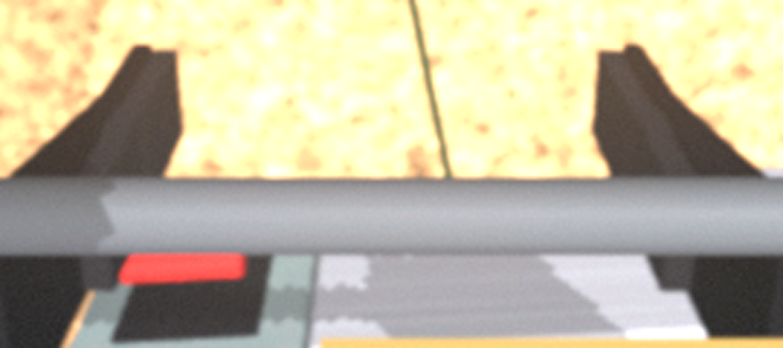

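Comparing the pad corners with the wrist camera, the open finger tips sit about 20 mm behind the TCP. So I have to go lower, to TCP z of about 0.027 (tips at about 0.046), before approaching.

```bash
python3 -m crank '[[-1,[0,0,0.08],[0,0,0]],[-1,[0,0,0.08],[0,0,0]],[-1,[0,0,0],[0,0,0]],[-1,[0,0,0],[0,0,0]]]'
python3 -c "
from h import *
import cv2
st();print(yawerr(),goal(-.185,-.0817,.027))
im=r.capture('scene')['img'][170:210,240:315];cv2.imwrite('pics/s5.png',cv2.resize(cv2.convertScaleAbs(im,alpha=2.5),None,fx=10,fy=10,interpolation=cv2.INTER_CUBIC))"
```

```text
time_s: 4.75
tcp_pos: [0.5753, -0.0939, 0.0254]
ee_rot: [[-0.98, 0.2, -0.001], [0.2, 0.98, -0.0], [0.001, -0.0, -1.0]]
wrist_force: [0.3, 0.4, -0.0]
gripper_width: 0.997
4.75 [ 0.5753 -0.0939  0.0254] [ 0.3  0.4 -0. ] 0.997 yaw 0.06 tilt [-1.3e-03 -2.0e-04 -1.0e+00]
0.0592843875836877 (array([ 0.60301978, -0.09741488,  0.027     ]), array([-0.278,  0.021, -0.016]))
```

View pics/s5.png

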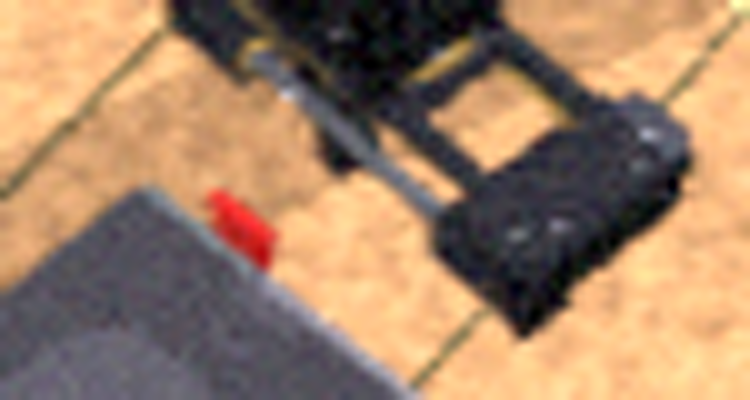

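```bash
python3 -m crank '[[-1,[-0.1,0.007,-0.01],[0,0,0]],[-1,[-0.1,0.007,0],[0,0,0]],[-1,[-0.07,0.005,0],[0,0,0]],[-1,[0,0,0],[0,0,0]],[-1,[0,0,0],[0,0,0]]]'
python3 -c "
from h import *
import cv2
st();print(yawerr(),goal(-.1794,-.0817,.027))
im=r.capture('scene')['img'][170:220,240:315];cv2.imwrite('pics/s6.png',cv2.resize(cv2.convertScaleAbs(im,alpha=2.5),None,fx=10,fy=10,interpolation=cv2.INTER_CUBIC))
im=r.capture('wrist')['img'][225:345,180:450];cv2.imwrite('pics/w6.png',cv2.resize(cv2.convertScaleAbs(im,alpha=2.5,beta=20),None,fx=2.9,fy=2.9,interpolation=cv2.INTER_CUBIC))
"
```

```text
time_s: 5.3
tcp_pos: [0.6024, -0.0974, 0.0268]
ee_rot: [[-0.98, 0.2, -0.001], [0.2, 0.98, 0.0], [0.001, 0.0, -1.0]]
wrist_force: [-0.9, -1.1, 0.1]
gripper_width: 1.0
5.3 [ 0.6024 -0.0974  0.0268] [-0.9 -1.1  0.1] 1.0 yaw 0.04 tilt [-5.e-04  1.e-04 -1.e+00]
0.035968975583074325 (array([ 0.60857058, -0.09815551,  0.027     ]), array([-0.062,  0.005, -0.002]))
```

View pics/s6.png

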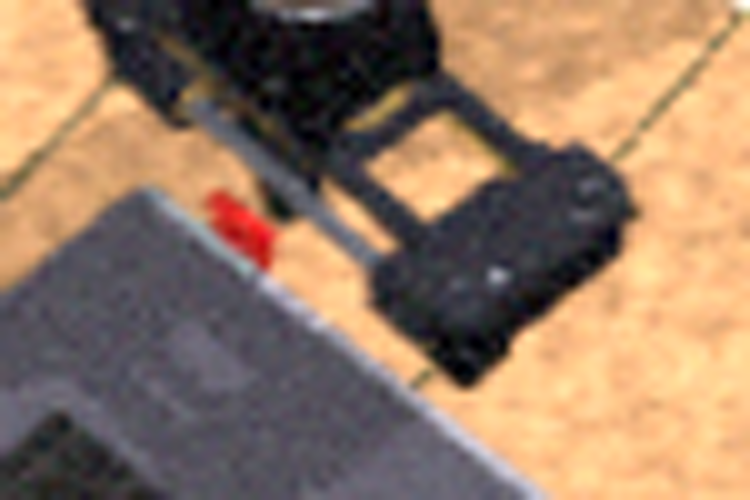

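View pics/w6.png

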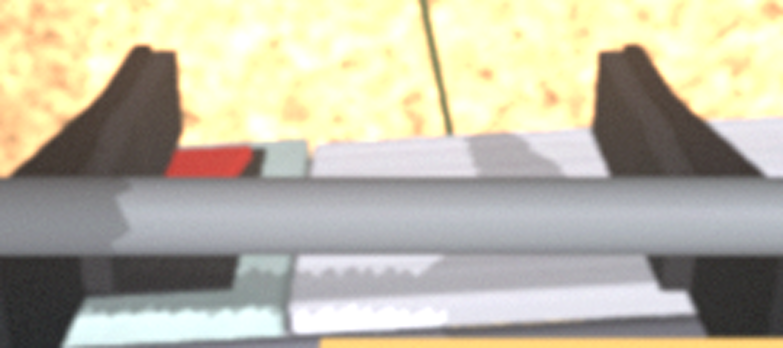

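Alignment looks right: the paddle finger is behind the red lip and the drawer finger is in front of the steel plate. Pushing in gently.

```bash
python3 -m crank '[[-1,[-0.025,0.002,0],[0,0,0]],[-1,[-0.025,0.002,0],[0,0,0]],[-1,[0,0,0],[0,0,0]]]'
python3 -m crank '[[-1,[-0.015,0.001,0],[0,0,0]],[-1,[0,0,0],[0,0,0]]]'
python3 -m crank '[[-1,[-0.015,0.001,0],[0,0,0]],[-1,[0,0,0],[0,0,0]]]'
python3 -c "
from h import *
st();print(goal(-.1734,-.0817,.027))"
```

```text
time_s: 5.7
tcp_pos: [0.6079, -0.098, 0.0272]
ee_rot: [[-0.98, 0.2, 0.001], [0.2, 0.98, -0.0], [-0.001, 0.0, -1.0]]
wrist_force: [-0.7, 0.3, -0.1]
gripper_width: 1.005
time_s: 5.9
tcp_pos: [0.6088, -0.0981, 0.027]
ee_rot: [[-0.98, 0.2, -0.001], [0.2, 0.98, 0.0], [0.001, -0.0, -1.0]]
wrist_force: [0.3, 0.7, 0.6]
gripper_width: 0.998
time_s: 6.1
tcp_pos: [0.6091, -0.0983, 0.0268]
ee_rot: [[-0.98, 0.201, -0.003], [0.201, 0.98, 0.0], [0.003, -0.0, -1.0]]
wrist_force: [-2.9, 2.2, 1.8]
gripper_width: 1.0
6.1 [ 0.6091 -0.0983  0.0268] [-2.9  2.2  1.8] 1.0 yaw 0.01 tilt [-3.e-03  2.e-04 -1.e+00]
(array([ 0.61451788, -0.09894905,  0.027     ]), array([-0.054,  0.004, -0.002]))
```

```bash
python3 -m crank '[[-1,[-0.02,0.001,0],[0,0,0]],[-1,[0,0,0],[0,0,0]]]'
python3 -m crank '[[-1,[-0.015,0.001,0],[0,0,0]],[-1,[0,0,0],[0,0,0]]]'
python3 -c "
from h import *
import cv2
st();print(r.sense()['moment'],goal(-.1734,-.0817,.027))
im=r.capture('scene')['img'][170:220,240:315];cv2.imwrite('pics/s7.png',cv2.resize(cv2.convertScaleAbs(im,alpha=2.5),None,fx=10,fy=10,interpolation=cv2.INTER_CUBIC))
im=r.capture('wrist')['img'][225:345,180:450];cv2.imwrite('pics/w7.png',cv2.resize(cv2.convertScaleAbs(im,alpha=2.5,beta=20),None,fx=2.9,fy=2.9,interpolation=cv2.INTER_CUBIC))
"
```

```text
time_s: 6.3
tcp_pos: [0.6094, -0.0985, 0.0267]
ee_rot: [[-0.979, 0.202, -0.007], [0.202, 0.979, 0.0], [0.007, -0.001, -1.0]]
wrist_force: [-7.6, 1.9, 5.2]
gripper_width: 1.005
time_s: 6.5
tcp_pos: [0.6095, -0.0986, 0.0267]
ee_rot: [[-0.979, 0.202, -0.009], [0.202, 0.979, 0.001], [0.009, -0.001, -1.0]]
wrist_force: [-10.0, 3.5, 6.9]
gripper_width: 0.996
6.5 [ 0.6095 -0.0986  0.0267] [-10.    3.5   6.9] 0.996 yaw -0.08 tilt [-9.4e-03  6.0e-04 -1.0e+00]
[ 0.71760208  2.83407213 -0.48621582] (array([ 0.61451788, -0.09894905,  0.027     ]), array([-0.05 ,  0.007, -0.004]))
```

View pics/w7.png

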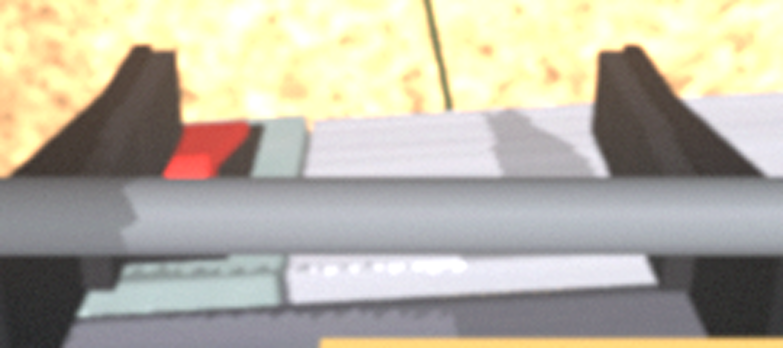

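View pics/s7.png

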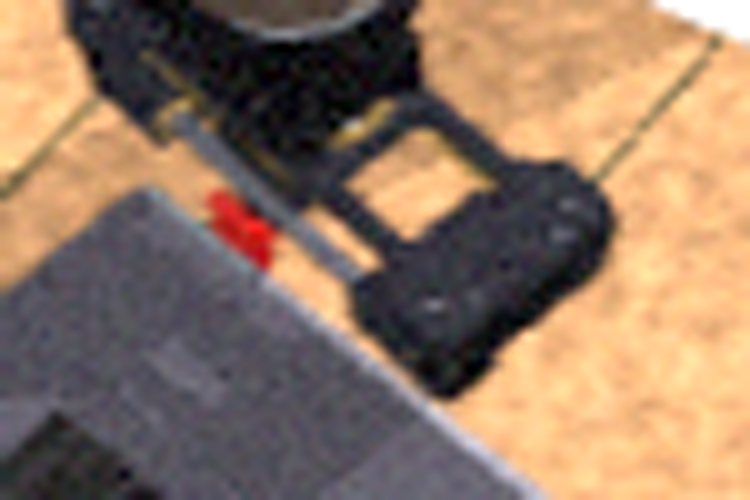

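The arm reads about 12 N at the paddle finger, with an upward part, yet the paddle hasn't moved. I'll back off 6 mm and measure the fingertip height properly.

```bash
python3 -m crank '[[-1,[0.06,-0.004,0],[0,0,0]],[-1,[0.06,-0.004,0],[0,0,0]],[-1,[0,0,0],[0,0,0]]]'
python3 - <<'E'
from h import *
import cv2
st(); s=r.sense();R=np.array(s['ee_rot']);print(s['moment'])
S=r.capture('scene');w=r.capture('wrist')
im=w['img'][235:345,180:310];k=6
z=cv2.resize(cv2.convertScaleAbs(im,alpha=3,beta=20),None,fx=k,fy=k,interpolation=cv2.INTER_CUBIC)
cv2.imwrite('pics/w8.png',z)
im=S['img'][165:220,240:315];k=10
z=cv2.resize(cv2.convertScaleAbs(im,alpha=4,beta=20),None,fx=k,fy=k,interpolation=cv2.INTER_CUBIC)
for h,c in ((0,(0,255,0)),(-.02,(255,0,0)),(-.035,(255,0,255))):
  for y in (-.0585,-.0435,.0435,.0585):
    u=proj(S,[s['tcp_pos']+R@np.array([-.0095,y,h])])[0];zz=(u-[240,165]+.5)*k-.5;cv2.drawMarker(z,tuple(int(v) for v in zz),c,0,8,1)
cv2.imwrite('pics/s8.png',z)
E
```

```text
time_s: 6.9
tcp_pos: [0.602, -0.0972, 0.0272]
ee_rot: [[-0.98, 0.2, 0.001], [0.2, 0.98, -0.0], [-0.001, 0.0, -1.0]]
wrist_force: [-0.3, 0.1, 0.4]
gripper_width: 0.999
6.9 [ 0.602  -0.0972  0.0272] [-0.3  0.1  0.4] 0.999 yaw 0.08 tilt [ 0.0011 -0.     -1.    ]
[-0.1080525   0.0078525   0.00175379]
```

View pics/w8.png

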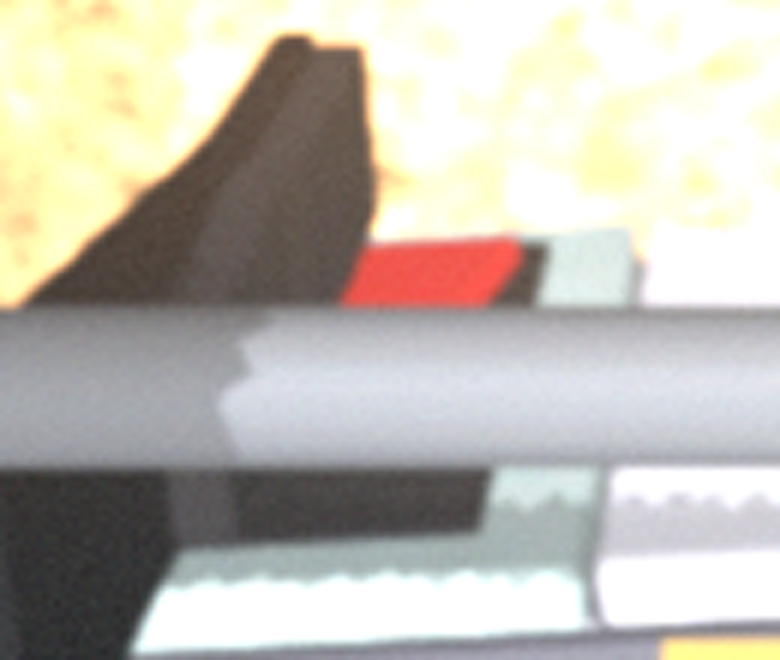

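View pics/s8.png

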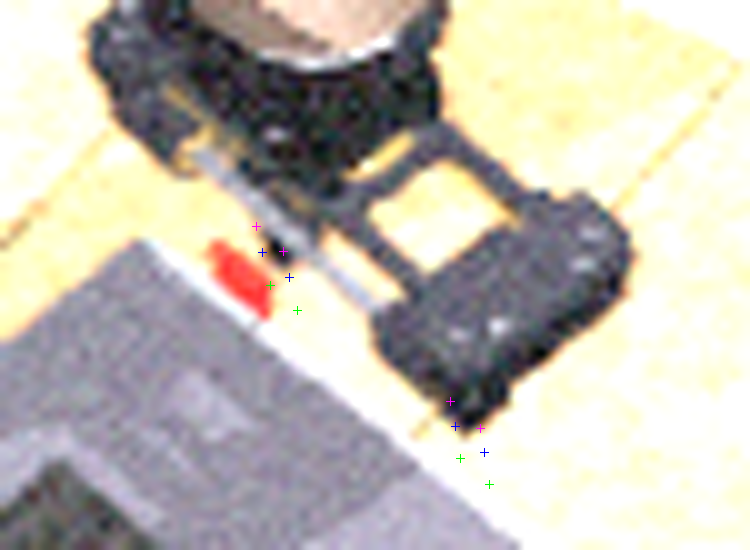

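```bash
python3 -m crank '[[-1,[0.1,0,-0.1],[0,0,0]],[-0.2,[0.1,0,-0.1],[0,0,0]],[-0.2,[0,0,0],[0,0,0]],[-0.2,[0,0,0],[0,0,0]],[-0.2,[0,0,0],[0,0,0]],[-0.2,[0,0,0],[0,0,0]]]'
python3 - <<'E'
from h import *
import cv2
st(); s=r.sense();R=np.array(s['ee_rot'])
S=r.capture('scene');w=r.capture('wrist')
im=w['img'][225:335,190:440];k=3.2
z=cv2.resize(cv2.convertScaleAbs(im,alpha=3,beta=20),None,fx=k,fy=k,interpolation=cv2.INTER_CUBIC)
cv2.imwrite('pics/w9.png',z)
im=S['img'][155:220,240:315];k=9
z=cv2.resize(cv2.convertScaleAbs(im,alpha=4,beta=20),None,fx=k,fy=k,interpolation=cv2.INTER_CUBIC)
cv2.imwrite('pics/s9.png',z)
E
```

```text
time_s: 7.6
tcp_pos: [0.5824, -0.0933, 0.0468]
ee_rot: [[-0.98, 0.2, -0.0], [0.2, 0.98, -0.0], [0.0, -0.0, -1.0]]
wrist_force: [-0.8, -0.0, -0.0]
gripper_width: 0.651
7.6 [ 0.5824 -0.0933  0.0468] [-0.8 -0.  -0. ] 0.651 yaw 0.05 tilt [-3.e-04 -0.e+00 -1.e+00]
```

View pics/w9.png

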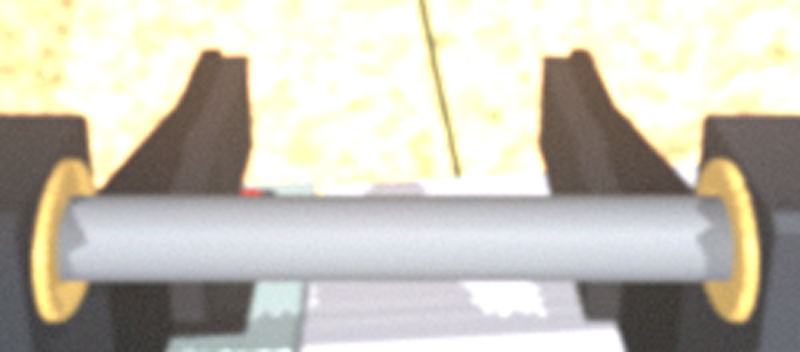

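View pics/s9.png

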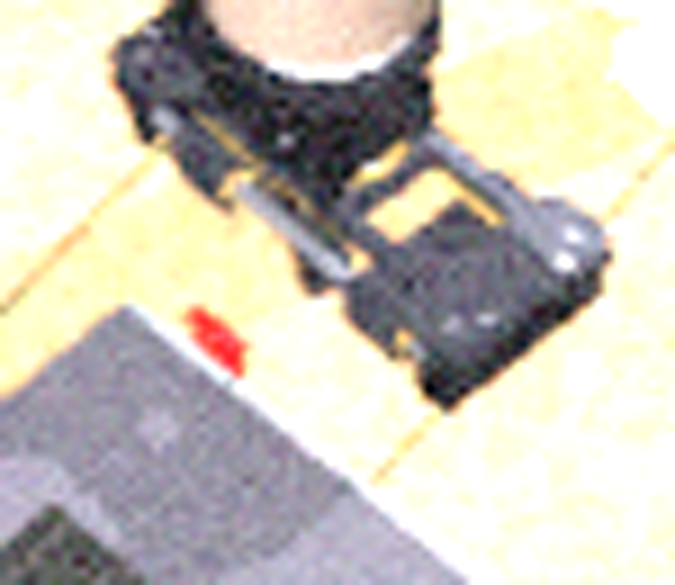

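```bash
python3 - <<'E'
from h import *
import cv2
s=r.sense();R=np.array(s['ee_rot']);w=r.capture('wrist')
Rc=np.array(w['R']);t=np.array(w['t'])
C=-Rc.T@t; print('cam tool',(R.T@(C-s['tcp_pos'])*1000).round(1))
k=3.2
for nm,z in (('tipnear',(247,58)),('tipfar',(250,150)),('rootend',(243,333)),('rootendL',(172,333)),('rodtop',(400,196)),('rodbot',(400,280)),('blockcorner',(85,118))):
  uv=(np.array(z)+.5)/k-.5+[190,225]
  d=R.T@Rc.T@np.array([(uv[0]-w['cx'])/w['fx'],(uv[1]-w['cy'])/w['fy'],1]); o=R.T@(C-s['tcp_pos'])
  print(nm,uv.round(1),[ (o+d*(zz-o[2])/d[2])[:2].__mul__(1000).round(0).tolist()+[zz] for zz in (0,-.02,-.03,-.04,-.06,-.08,-.1)])
im=w['img'][200:400];cv2.imwrite('pics/w10.png',cv2.convertScaleAbs(im,alpha=4,beta=30))
E
```

```text
cam tool [  86.9   -0.2 -186.3]
tipnear [266.8 242.8] [[0.0, -32.0, 0], [9.0, -29.0, -0.02], [14.0, -27.0, -0.03], [19.0, -25.0, -0.04], [28.0, -22.0, -0.06], [37.0, -18.0, -0.08], [47.0, -15.0, -0.1]]
tipfar [267.8 271.5] [[-22.0, -32.0, 0], [-11.0, -29.0, -0.02], [-5.0, -27.0, -0.03], [1.0, -25.0, -0.04], [13.0, -22.0, -0.06], [25.0, -19.0, -0.08], [36.0, -15.0, -0.1]]
rootend [265.6 328.7] [[-72.0, -36.0, 0], [-55.0, -32.0, -0.02], [-46.0, -31.0, -0.03], [-38.0, -29.0, -0.04], [-21.0, -25.0, -0.06], [-4.0, -21.0, -0.08], [13.0, -17.0, -0.1]]
rootendL [243.4 328.7] [[-72.0, -53.0, 0], [-55.0, -48.0, -0.02], [-46.0, -45.0, -0.03], [-38.0, -42.0, -0.04], [-21.0, -36.0, -0.06], [-4.0, -31.0, -0.08], [13.0, -25.0, -0.1]]
rodtop [314.7 285.9] [[-34.0, 1.0, 0], [-21.0, 1.0, -0.02], [-15.0, 1.0, -0.03], [-8.0, 1.0, -0.04], [5.0, 1.0, -0.06], [18.0, 1.0, -0.08], [31.0, 0.0, -0.1]]
rodbot [314.7 312.2] [[-57.0, 1.0, 0], [-41.0, 1.0, -0.02], [-34.0, 1.0, -0.03], [-26.0, 1.0, -0.04], [-10.0, 1.0, -0.06], [5.0, 1.0, -0.08], [20.0, 0.0, -0.1]]
blockcorner [216.2 261.5] [[-14.0, -68.0, 0], [-3.0, -61.0, -0.02], [2.0, -57.0, -0.03], [7.0, -54.0, -0.04], [18.0, -46.0, -0.06], [29.0, -39.0, -0.08], [40.0, -32.0, -0.1]]
```

View pics/w10.png

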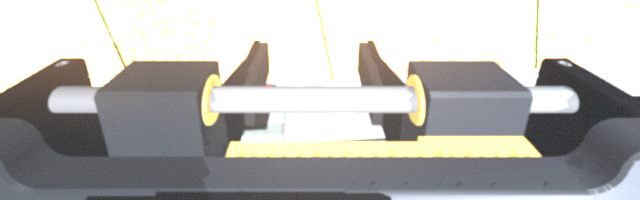

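```bash
python3 -m crank '[[-1,[0,0,0.14],[0,0,0]],[-1,[0,0,0.14],[0,0,0]],[-1,[0,0,0],[0,0,0]],[-1,[0,0,0],[0,0,0]]]'
python3 -c "
from h import *
st();print(goal(-.183,-.0817,.019))"
```

```text
time_s: 8.15
tcp_pos: [0.5825, -0.0934, 0.019]
ee_rot: [[-0.98, 0.2, -0.001], [0.2, 0.98, -0.0], [0.0, -0.0, -1.0]]
wrist_force: [0.2, -0.9, 0.5]
gripper_width: 0.886
8.15 [ 0.5825 -0.0934  0.019 ] [ 0.2 -0.9  0.5] 0.886 yaw 0.06 tilt [-6.e-04 -3.e-04 -1.e+00]
(array([ 0.60500221, -0.09767939,  0.019     ]), array([-0.23 ,  0.003, -0.001]))
```

```bash
python3 -m crank '[[-1,[-0.1,0,0],[0,0,0]],[-1,[-0.1,0.002,0],[0,0,0]],[-1,[-0.03,0,0],[0,0,0]],[-1,[0,0,0],[0,0,0]]]'
python3 -m crank '[[-1,[-0.02,0.001,0],[0,0,0]],[-1,[-0.02,0.001,0],[0,0,0]],[-1,[0,0,0],[0,0,0]]]'
python3 -m crank '[[-1,[-0.015,0.001,0],[0,0,0]],[-1,[0,0,0],[0,0,0]]]'
python3 -c "
from h import *
st();print(r.sense()['moment'],goal(-.1734,-.0817,.019))"
```

```text
time_s: 8.55
tcp_pos: [0.6059, -0.0978, 0.0192]
ee_rot: [[-0.98, 0.2, 0.001], [0.2, 0.98, 0.0], [-0.001, 0.0, -1.0]]
wrist_force: [-0.2, 0.0, -0.9]
gripper_width: 0.998
time_s: 8.85
tcp_pos: [0.6088, -0.0983, 0.019]
ee_rot: [[-0.98, 0.2, -0.001], [0.2, 0.98, -0.0], [0.001, -0.0, -1.0]]
wrist_force: [0.0, 0.7, 0.5]
gripper_width: 1.0
time_s: 9.05
tcp_pos: [0.6091, -0.0984, 0.0189]
ee_rot: [[-0.98, 0.201, -0.003], [0.201, 0.98, 0.0], [0.003, -0.0, -1.0]]
wrist_force: [-3.9, 0.8, 1.6]
gripper_width: 1.0
9.05 [ 0.6091 -0.0984  0.0189] [-3.9  0.8  1.6] 1.0 yaw 0.01 tilt [-2.9e-03  1.0e-04 -1.0e+00]
[ 0.16657646  0.94006028 -0.20484144] (array([ 0.61451788, -0.09894905,  0.019     ]), array([-0.054,  0.005, -0.001]))
```

```bash
python3 -m crank '[[-1,[-0.015,0.001,-0.008],[0,0,0]],[-1,[0,0,0],[0,0,0]]]'
python3 -m crank '[[-1,[-0.015,0.001,-0.008],[0,0,0]],[-1,[0,0,0],[0,0,0]]]'
python3 -c "
from h import *
import cv2
st();print(r.sense()['moment'])
im=r.capture('wrist')['img'][235:345,180:310];cv2.imwrite('pics/w11.png',cv2.resize(cv2.convertScaleAbs(im,alpha=3,beta=20),None,fx=6,fy=6,interpolation=cv2.INTER_CUBIC))
im=r.capture('scene')['img'];cv2.imwrite('pics/s11.png',cv2.resize(cv2.convertScaleAbs(im[165:220,240:315],alpha=3,beta=10),None,fx=10,fy=10,interpolation=cv2.INTER_CUBIC));cv2.imwrite('pics/s11f.png',im)"
```

```text
time_s: 9.25
tcp_pos: [0.6092, -0.0985, 0.019]
ee_rot: [[-0.979, 0.202, -0.006], [0.202, 0.979, 0.001], [0.006, -0.001, -1.0]]
wrist_force: [-5.7, 1.9, 1.3]
gripper_width: 1.003
time_s: 9.45
tcp_pos: [0.6093, -0.0986, 0.0191]
ee_rot: [[-0.979, 0.203, -0.009], [0.203, 0.979, 0.001], [0.009, -0.001, -1.0]]
wrist_force: [-6.5, 1.0, 0.4]
gripper_width: 1.003
9.45 [ 0.6093 -0.0986  0.0191] [-6.5  1.   0.4] 1.003 yaw -0.09 tilt [-0.0086  0.001  -1.    ]
[ 0.635162    1.98597945 -0.34813496]
```

View pics/w11.png

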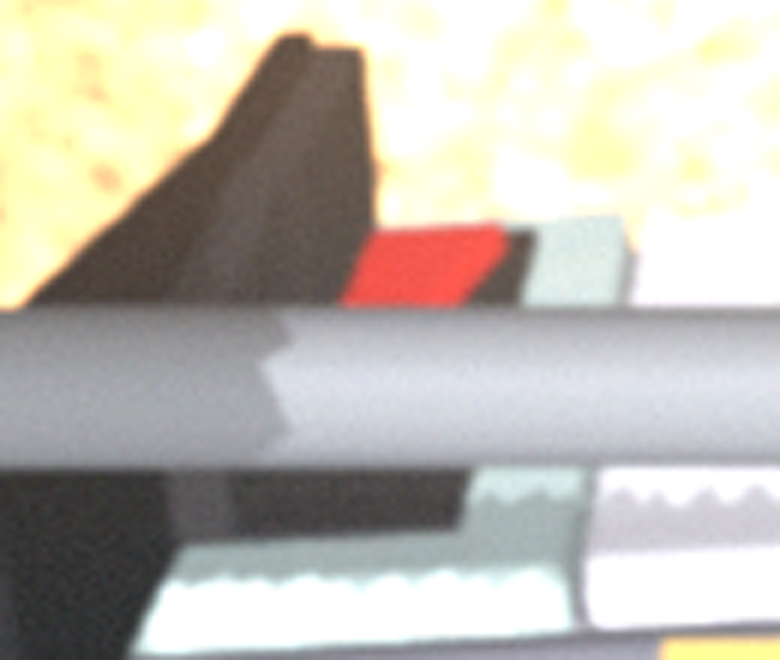

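View pics/s11.png

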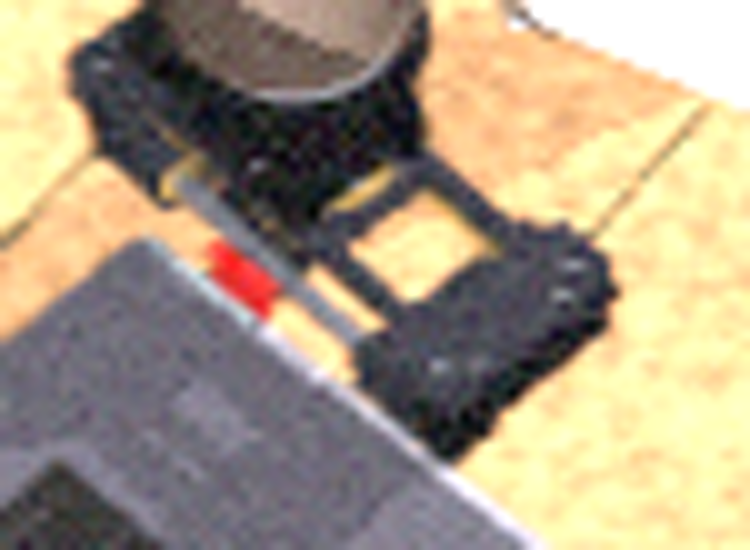

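View pics/s11f.png

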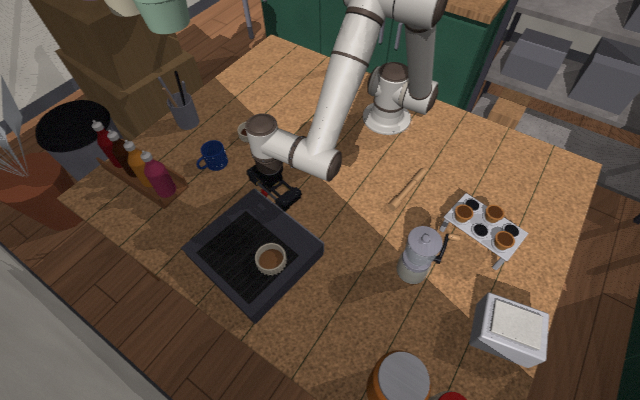

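The stop is at the same x at both heights and it's stiff. That suggests the contact is near the paddle's foot, meaning the fingers reach lower than they look. I'll back off and try higher.

```bash
python3 -m crank '[[-1,[0.06,-0.004,0],[0,0,0]],[-1,[0.06,-0.004,0],[0,0,0]],[-1,[0,0,-0.12],[0,0,0]],[-1,[0,0,-0.12],[0,0,0]],[-1,[0,0,0],[0,0,0]]]'
python3 -c "
from h import *
st();print(yawerr(),goal(-.181,-.0817,.044))"
```

```text
time_s: 10.05
tcp_pos: [0.6043, -0.0972, 0.048]
ee_rot: [[-0.98, 0.199, 0.007], [0.199, 0.98, -0.0], [-0.007, 0.001, -1.0]]
wrist_force: [0.9, 0.1, 0.9]
gripper_width: 0.999
10.05 [ 0.6043 -0.0972  0.048 ] [0.9 0.1 0.9] 0.999 yaw 0.11 tilt [ 7.e-03 -1.e-04 -1.e+00]
0.10537989773069967 (array([ 0.60698464, -0.0979439 ,  0.044     ]), array([-0.028, -0.002,  0.04 ]))
```

```bash
python3 -m crank '[[-1,[-0.02,0.001,0.03],[0,0,0]],[-1,[0,0,0],[0,0,0]],[-1,[0,0,0],[0,0,0]]]'
python3 -m crank '[[-1,[-0.02,0.001,0],[0,0,0]],[-1,[0,0,0],[0,0,0]]]'
python3 -c "
from h import *
st();print(yawerr(),goal(-.1734,-.0817,.044))"
```

```text
time_s: 10.35
tcp_pos: [0.6032, -0.0976, 0.041]
ee_rot: [[-0.98, 0.2, -0.001], [0.2, 0.98, -0.0], [0.001, -0.0, -1.0]]
wrist_force: [-0.3, -0.1, -0.4]
gripper_width: 1.001
time_s: 10.55
tcp_pos: [0.6057, -0.0979, 0.0414]
ee_rot: [[-0.98, 0.2, -0.0], [0.2, 0.98, -0.0], [0.0, -0.0, -1.0]]
wrist_force: [1.5, -0.5, -0.5]
gripper_width: 1.0
10.55 [ 0.6057 -0.0979  0.0414] [ 1.5 -0.5 -0.5] 1.0 yaw 0.06 tilt [-2.e-04 -1.e-04 -1.e+00]
0.05748012435361716 (array([ 0.61451788, -0.09894905,  0.044     ]), array([-0.089,  0.008, -0.026]))
```

```bash
python3 -m crank '[[-1,[-0.02,0.002,0],[0,0,0]],[-1,[0,0,0],[0,0,0]]]'
python3 -m crank '[[-1,[-0.015,0.001,0],[0,0,0]],[-1,[0,0,0],[0,0,0]]]'
python3 -m crank '[[-1,[-0.015,0.001,0],[0,0,0]],[-1,[0,0,0],[0,0,0]]]'
python3 -c "
from h import *
st();print(r.sense()['moment'],goal(-.1734,-.0817,.041))"
```

```text
time_s: 10.75
tcp_pos: [0.6078, -0.0981, 0.0416]
ee_rot: [[-0.98, 0.2, 0.0], [0.2, 0.98, -0.0], [-0.0, -0.0, -1.0]]
wrist_force: [-0.5, 1.1, -1.0]
gripper_width: 1.002
time_s: 10.95
tcp_pos: [0.6092, -0.0982, 0.0417]
ee_rot: [[-0.98, 0.2, 0.0], [0.2, 0.98, -0.0], [-0.0, 0.0, -1.0]]
wrist_force: [-0.2, 0.4, 1.3]
gripper_width: 1.0
time_s: 11.15
tcp_pos: [0.6106, -0.0985, 0.0417]
ee_rot: [[-0.98, 0.2, 0.0], [0.2, 0.98, -0.0], [-0.0, 0.0, -1.0]]
wrist_force: [-0.1, -0.4, -0.2]
gripper_width: 1.001
11.15 [ 0.6106 -0.0985  0.0417] [-0.1 -0.4 -0.2] 1.001 yaw 0.06 tilt [ 2.e-04 -0.e+00 -1.e+00]
[-0.02502939 -0.026432    0.00422984] (array([ 0.61451788, -0.09894905,  0.041     ]), array([-0.039,  0.003,  0.007]))
```

```bash
python3 -c "
from h import *
import cv2
im=r.capture('wrist')['img'][235:345,180:310];cv2.imwrite('pics/w12.png',cv2.resize(cv2.convertScaleAbs(im,alpha=3,beta=20),None,fx=6,fy=6,interpolation=cv2.INTER_CUBIC))
im=r.capture('scene')['img'];cv2.imwrite('pics/s12.png',cv2.resize(cv2.convertScaleAbs(im[165:220,240:315],alpha=3,beta=10),None,fx=10,fy=10,interpolation=cv2.INTER_CUBIC))"
```

```text
(no output)
```

View pics/w12.png

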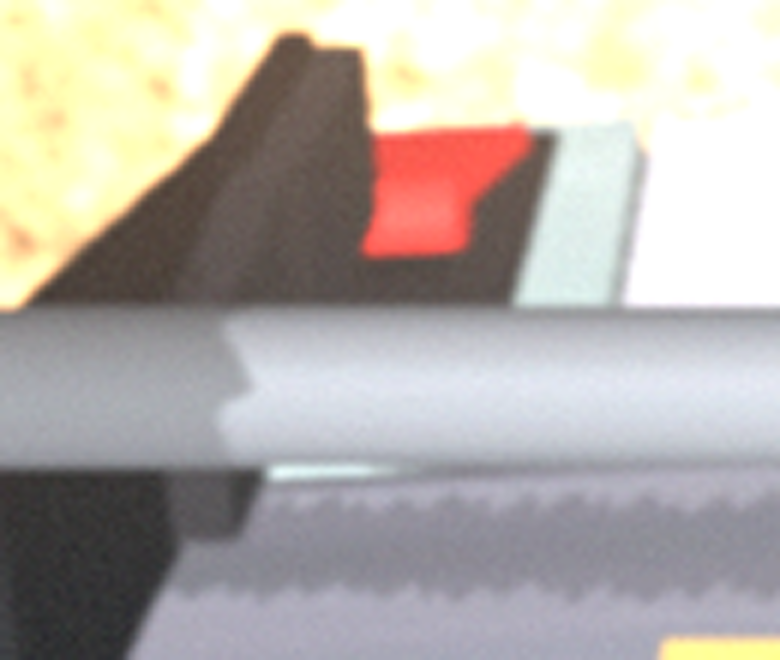

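View pics/s12.png

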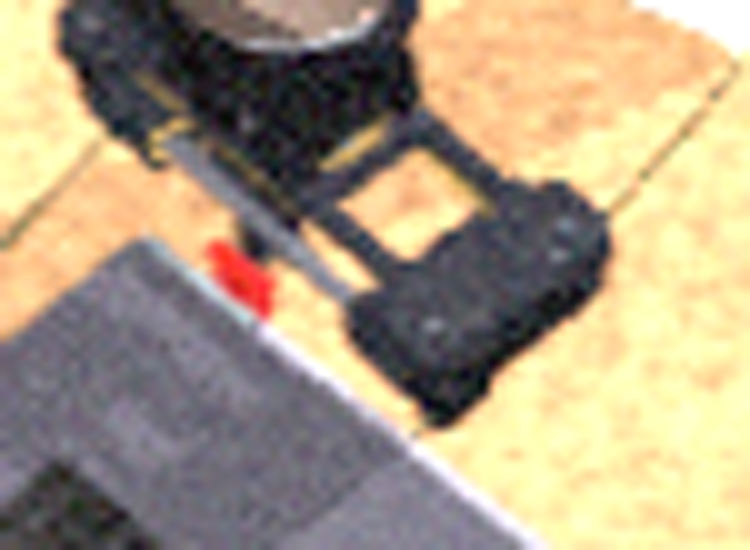

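```bash
python3 -m crank '[[-1,[-0.015,0.001,0],[0,0,0]],[-1,[0,0,0],[0,0,0]]]'
python3 -m crank '[[-1,[-0.015,0.001,0],[0,0,0]],[-1,[0,0,0],[0,0,0]]]'
python3 -c "
from h import *
import cv2
st();print(r.sense()['moment'],goal(-.1734,-.0817,.041))
im=r.capture('wrist')['img'][235:345,180:420];cv2.imwrite('pics/w13.png',cv2.resize(cv2.convertScaleAbs(im,alpha=2,beta=20),None,fx=3.3,fy=3.3,interpolation=cv2.INTER_CUBIC))
"
```

```text
time_s: 11.45
tcp_pos: [0.6121, -0.0987, 0.0417]
ee_rot: [[-0.98, 0.2, 0.0], [0.2, 0.98, -0.0], [-0.0, -0.0, -1.0]]
wrist_force: [0.3, 0.1, -0.5]
gripper_width: 1.0
time_s: 11.65
tcp_pos: [0.6136, -0.0989, 0.0417]
ee_rot: [[-0.98, 0.2, 0.0], [0.2, 0.98, -0.0], [-0.0, 0.0, -1.0]]
wrist_force: [0.3, -0.4, 0.1]
gripper_width: 0.997
11.65 [ 0.6136 -0.0989  0.0417] [ 0.3 -0.4  0.1] 0.997 yaw 0.06 tilt [ 2.e-04 -0.e+00 -1.e+00]
[-0.03105652 -0.03535255  0.00053873] (array([ 0.61451788, -0.09894905,  0.041     ]), array([-0.009,  0.001,  0.007]))
```

View pics/w13.png

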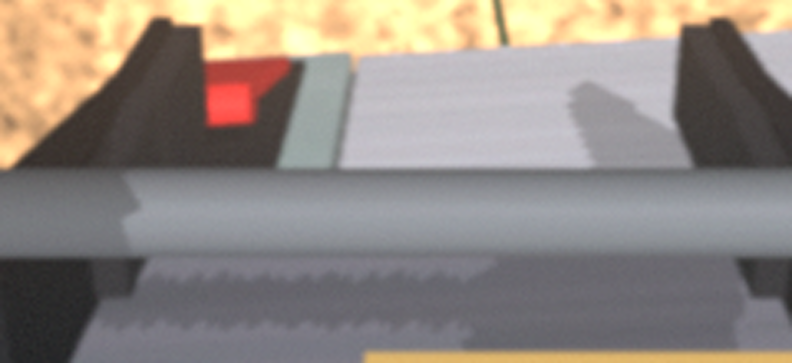

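At this height the finger passes above the lip with no force, so the tips really are about 21 mm behind the TCP. The earlier contact was therefore the lip itself. I'll back off, come in at an intermediate height and push more firmly while watching the paddle.

```bash
python3 -m crank '[[-1,[0.06,-0.004,0],[0,0,0]],[-1,[0.05,-0.004,0],[0,0,0]],[-1,[0,0,0.055],[0,0,0]],[-1,[0,0,0.055],[0,0,0]],[-1,[0,0,0],[0,0,0]]]'
python3 -m crank '[[-1,[-0.03,0.002,0],[0,0,0]],[-1,[-0.02,0.001,0],[0,0,0]],[-1,[-0.02,0.001,0],[0,0,0]],[-1,[0,0,0],[0,0,0]]]'
python3 -c "
from h import *
st();print(r.sense()['moment'],goal(-.1734,-.0817,.031))"
```

```text
time_s: 12.2
tcp_pos: [0.6016, -0.0974, 0.0295]
ee_rot: [[-0.98, 0.2, -0.002], [0.2, 0.98, 0.0], [0.002, -0.0, -1.0]]
wrist_force: [-0.1, -0.6, -0.9]
gripper_width: 0.997
time_s: 12.6
tcp_pos: [0.609, -0.0984, 0.0306]
ee_rot: [[-0.98, 0.201, -0.001], [0.201, 0.98, 0.0], [0.001, -0.0, -1.0]]
wrist_force: [-1.9, 0.4, 1.2]
gripper_width: 1.0
12.6 [ 0.609  -0.0984  0.0306] [-1.9  0.4  1.2] 1.0 yaw 0.02 tilt [-1.5e-03  1.0e-04 -1.0e+00]
[ 0.09248134  0.4791397  -0.11998738] (array([ 0.61451788, -0.09894905,  0.031     ]), array([-0.055,  0.006, -0.005]))
```

```bash
python3 -m crank '[[-1,[-0.02,0.001,0],[0,0,0]],[-1,[-0.02,0.001,0],[0,0,0]],[-1,[0,0,0],[0,0,0]]]'
python3 -m crank '[[-1,[-0.02,0.001,0],[0,0,0]],[-1,[0,0,0],[0,0,0]]]'
python3 -c "
from h import *
import cv2
st();print(r.sense()['moment'])
im=r.capture('wrist')['img'][235:345,180:420];cv2.imwrite('pics/w14.png',cv2.resize(cv2.convertScaleAbs(im,alpha=2,beta=20),None,fx=3.3,fy=3.3,interpolation=cv2.INTER_CUBIC))
im=r.capture('scene')['img'];cv2.imwrite('pics/s14.png',cv2.resize(cv2.convertScaleAbs(im[165:220,240:315],alpha=3,beta=10),None,fx=10,fy=10,interpolation=cv2.INTER_CUBIC))"
```

```text
time_s: 12.9
tcp_pos: [0.6095, -0.0988, 0.0303]
ee_rot: [[-0.979, 0.202, -0.009], [0.202, 0.979, 0.001], [0.009, -0.001, -1.0]]
wrist_force: [-8.7, 4.4, 5.4]
gripper_width: 1.0
time_s: 13.1
tcp_pos: [0.6104, -0.0992, 0.0304]
ee_rot: [[-0.979, 0.203, -0.011], [0.203, 0.979, 0.0], [0.01, -0.002, -1.0]]
wrist_force: [-8.9, 3.0, 6.3]
gripper_width: 1.002
13.1 [ 0.6104 -0.0992  0.0304] [-8.9  3.   6.3] 1.002 yaw -0.09 tilt [-1.060e-02  4.000e-04 -9.999e-01]
[ 0.4327749   2.73016909 -0.4861518 ]
```

View pics/w14.png

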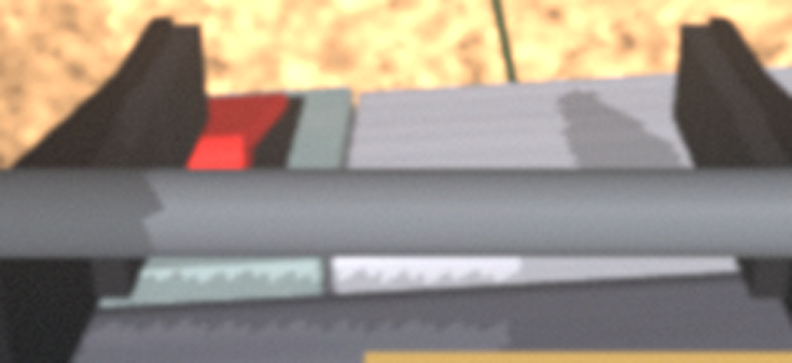

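View pics/s14.png

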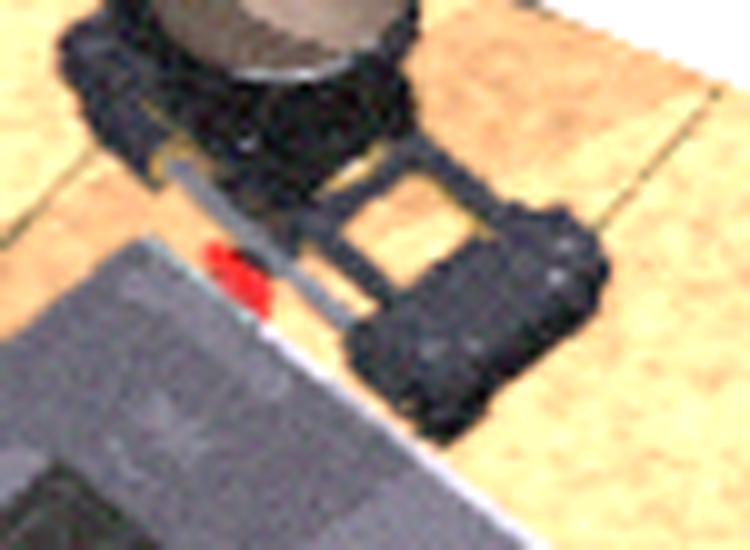

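The paddle has started to move: the force levels off near 9 N and the finger is advancing. Continuing in small steps.

```bash
python3 -m crank '[[-1,[-0.015,0.001,0],[0,0,0]],[-1,[0,0,0],[0,0,0]]]'
python3 -m crank '[[-1,[-0.015,0.001,0],[0,0,0]],[-1,[0,0,0],[0,0,0]]]'
python3 -c "
from h import *
import cv2
st();print(r.sense()['moment'])
im=r.capture('wrist')['img'][235:345,180:420];cv2.imwrite('pics/w15.png',cv2.resize(cv2.convertScaleAbs(im,alpha=2,beta=20),None,fx=3.3,fy=3.3,interpolation=cv2.INTER_CUBIC))"
```

```text
time_s: 13.4
tcp_pos: [0.6129, -0.0998, 0.0306]
ee_rot: [[-0.979, 0.202, -0.008], [0.202, 0.979, -0.0], [0.008, -0.002, -1.0]]
wrist_force: [-7.5, 1.2, 7.1]
gripper_width: 0.998
time_s: 13.6
tcp_pos: [0.6142, -0.1, 0.0306]
ee_rot: [[-0.979, 0.202, -0.009], [0.202, 0.979, -0.0], [0.009, -0.002, -1.0]]
wrist_force: [-7.9, 0.9, 5.3]
gripper_width: 0.997
13.6 [ 0.6142 -0.1     0.0306] [-7.9  0.9  5.3] 0.997 yaw -0.07 tilt [-8.8e-03 -1.0e-04 -1.0e+00]
[ 0.0291766   2.09607549 -0.3479914 ]
```

View pics/w15.png

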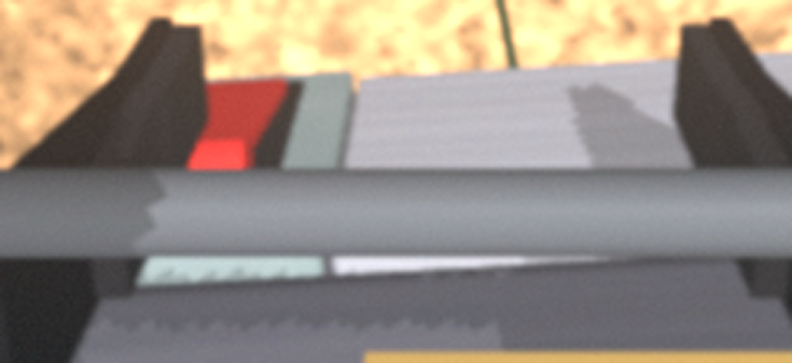

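```bash
python3 -m crank '[[-1,[-0.012,0.001,0],[0,0,0]],[-1,[0,0,0],[0,0,0]]]'
python3 -m crank '[[-1,[-0.008,0.001,0],[0,0,0]],[-1,[0,0,0],[0,0,0]]]'
python3 -c "
from h import *
import cv2
st();print(r.sense()['moment'])
im=r.capture('wrist')['img'][235:345,180:420];cv2.imwrite('pics/w16.png',cv2.resize(cv2.convertScaleAbs(im,alpha=2,beta=20),None,fx=3.3,fy=3.3,interpolation=cv2.INTER_CUBIC))"
```

```text
time_s: 13.85
tcp_pos: [0.6165, -0.1002, 0.0305]
ee_rot: [[-0.98, 0.199, -0.007], [0.199, 0.98, -0.0], [0.006, -0.002, -1.0]]
wrist_force: [-8.1, 0.7, 4.2]
gripper_width: 1.0
time_s: 14.05
tcp_pos: [0.617, -0.1003, 0.0304]
ee_rot: [[-0.98, 0.2, -0.007], [0.2, 0.98, -0.0], [0.007, -0.002, -1.0]]
wrist_force: [-7.9, -0.1, 5.0]
gripper_width: 0.999
14.05 [ 0.617  -0.1003  0.0304] [-7.9 -0.1  5. ] 0.999 yaw 0.08 tilt [-7.1e-03 -4.0e-04 -1.0e+00]
[0.24359745 2.20679914 0.17317967]
```

View pics/w16.png

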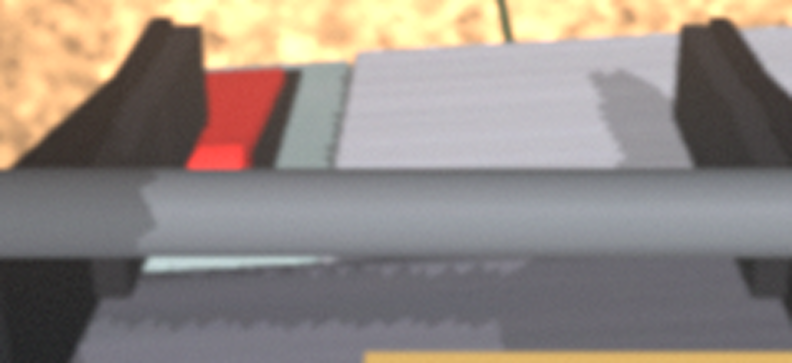

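The yaw moment flipped sign, and in the image the steel front now stands about 5 mm proud of the panel. The drawer is released and caught. Next I lead it out slowly along the till's -x.

```bash
python3 -m crank '[[-1,[0.02,-0.001,0],[0,0,0]],[-1,[0.02,-0.001,0],[0,0,0]],[-1,[0.02,-0.001,0],[0,0,0]],[-1,[0.02,-0.001,0],[0,0,0]],[-1,[0.02,-0.001,0],[0,0,0]],[-1,[0.02,-0.001,0],[0,0,0]],[-1,[0.02,-0.001,0],[0,0,0]],[-1,[0.02,-0.001,0],[0,0,0]]]'
python3 -c "
from h import *
import cv2
st();print(r.sense()['moment'],goal(-.29,-.0817,.031))
cv2.imwrite('pics/w17.png',r.capture('wrist')['img']);cv2.imwrite('pics/s17.png',cv2.resize(r.capture('scene')['img'][130:280,170:340],None,fx=4,fy=4))"
```

```text
time_s: 14.9
tcp_pos: [0.6025, -0.098, 0.0301]
ee_rot: [[-0.98, 0.2, -0.004], [0.2, 0.98, -0.0], [0.004, -0.001, -1.0]]
wrist_force: [-5.0, -2.4, 1.8]
gripper_width: 0.999
14.9 [ 0.6025 -0.098   0.0301] [-5.  -2.4  1.8] 0.999 yaw 0.07 tilt [-4.e-03 -5.e-04 -1.e+00]
[-0.52955356  1.49492386  0.25967586] (array([ 0.49894215, -0.08352796,  0.031     ]), array([ 1.044, -0.066, -0.005]))
```

View pics/w17.png

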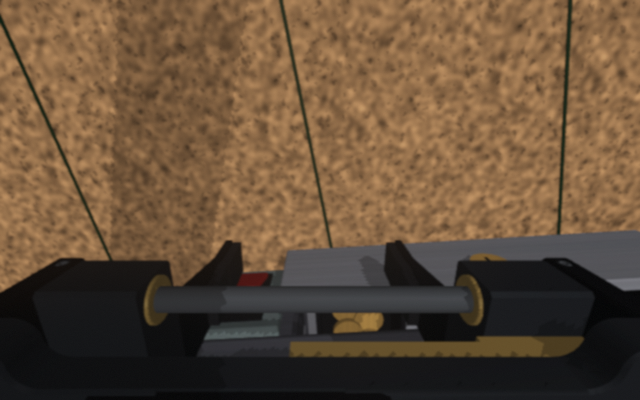

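View pics/s17.png

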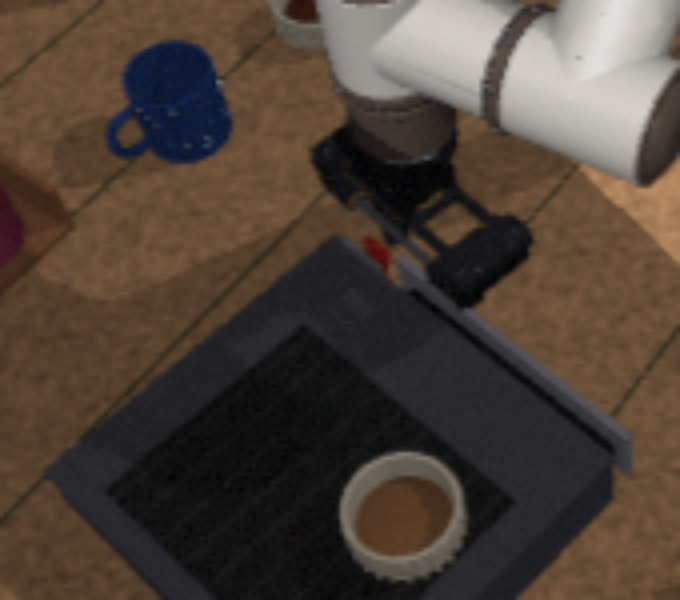

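The drawer is about 20 mm out, resting on the finger with about 5 N. Continuing.

```bash
for i in 1; do python3 -m crank '[[-1,[0.03,-0.002,0],[0,0,0]],[-1,[0.03,-0.002,0],[0,0,0]],[-1,[0.03,-0.002,0],[0,0,0]],[-1,[0.03,-0.002,0],[0,0,0]],[-1,[0.03,-0.002,0],[0,0,0]],[-1,[0.03,-0.002,0],[0,0,0]],[-1,[0.03,-0.002,0],[0,0,0]],[-1,[0.03,-0.002,0],[0,0,0]]]'; done
python3 -m crank '[[-1,[0.03,-0.002,0],[0,0,0]],[-1,[0.03,-0.002,0],[0,0,0]],[-1,[0.03,-0.002,0],[0,0,0]],[-1,[0.03,-0.002,0],[0,0,0]],[-1,[0.03,-0.002,0],[0,0,0]],[-1,[0.03,-0.002,0],[0,0,0]],[-1,[0.03,-0.002,0],[0,0,0]],[-1,[0.03,-0.002,0],[0,0,0]]]'
python3 -m crank '[[-1,[0.03,-0.002,0],[0,0,0]],[-1,[0.03,-0.002,0],[0,0,0]],[-1,[0.03,-0.002,0],[0,0,0]],[-1,[0.03,-0.002,0],[0,0,0]],[-1,[0.03,-0.002,0],[0,0,0]],[-1,[0.03,-0.002,0],[0,0,0]],[-1,[0.03,-0.002,0],[0,0,0]],[-1,[0.03,-0.002,0],[0,0,0]]]'
python3 -c "
from h import *
import cv2
st();print(r.sense()['moment'],goal(-.2926,-.0817,.031))
cv2.imwrite('pics/s18.png',cv2.resize(r.capture('scene')['img'][130:280,170:340],None,fx=4,fy=4))"
```

```text
time_s: 15.8
tcp_pos: [0.5787, -0.0947, 0.0301]
ee_rot: [[-0.98, 0.2, -0.004], [0.2, 0.98, -0.0], [0.003, -0.001, -1.0]]
wrist_force: [-5.2, -1.9, 0.7]
gripper_width: 0.998
time_s: 16.6
tcp_pos: [0.5549, -0.0914, 0.0301]
ee_rot: [[-0.98, 0.2, -0.004], [0.2, 0.98, -0.0], [0.003, -0.001, -1.0]]
wrist_force: [-4.9, -2.9, 1.3]
gripper_width: 0.997
time_s: 17.4
tcp_pos: [0.5311, -0.0882, 0.0301]
ee_rot: [[-0.98, 0.2, -0.004], [0.2, 0.98, -0.0], [0.003, -0.001, -1.0]]
wrist_force: [-4.4, -2.3, 1.2]
gripper_width: 1.004
17.4 [ 0.5311 -0.0882  0.0301] [-4.4 -2.3  1.2] 1.004 yaw 0.05 tilt [-3.5e-03 -4.0e-04 -1.0e+00]
[-0.58754758  1.40507084  0.17922157] (array([ 0.49636499, -0.08318409,  0.031     ]), array([ 0.35 , -0.021, -0.008]))
```

View pics/s18.png

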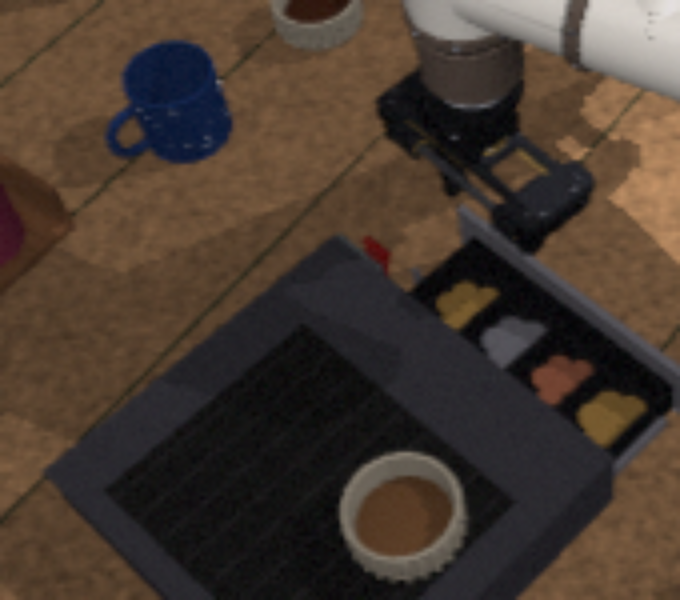

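The drawer is about 90 mm out, still on the finger, and the till hasn't moved. Leading it out the rest of the way.

```bash
python3 -m crank '[[-1,[0.03,-0.002,0],[0,0,0]],[-1,[0.03,-0.002,0],[0,0,0]],[-1,[0.03,-0.002,0],[0,0,0]],[-1,[0.03,-0.002,0],[0,0,0]],[-1,[0.03,-0.002,0],[0,0,0]],[-1,[0.03,-0.002,0],[0,0,0]],[-1,[0.03,-0.002,0],[0,0,0]],[-1,[0.03,-0.002,0],[0,0,0]]]'
python3 -m crank '[[-1,[0.02,-0.001,0],[0,0,0]],[-1,[0.02,-0.001,0],[0,0,0]],[-1,[0.02,-0.001,0],[0,0,0]],[-1,[0.02,-0.001,0],[0,0,0]],[-1,[0.02,-0.001,0],[0,0,0]],[-1,[0.02,-0.001,0],[0,0,0]]]'
python3 -m crank '[[-1,[0.02,-0.001,0],[0,0,0]],[-1,[0.02,-0.001,0],[0,0,0]],[-1,[0.02,-0.001,0],[0,0,0]],[-1,[0.02,-0.001,0],[0,0,0]]]'
```

```text
time_s: 18.25
tcp_pos: [0.5074, -0.0848, 0.0301]
ee_rot: [[-0.98, 0.2, -0.003], [0.2, 0.98, -0.0], [0.003, -0.001, -1.0]]
wrist_force: [-4.5, -2.0, -0.7]
gripper_width: 1.002
time_s: 18.85
tcp_pos: [0.4973, -0.0827, 0.0305]
ee_rot: [[-0.98, 0.2, 0.001], [0.2, 0.98, 0.0], [-0.001, 0.0, -1.0]]
wrist_force: [-0.8, -0.7, 0.1]
gripper_width: 0.995
time_s: 19.25
tcp_pos: [0.4901, -0.0813, 0.031]
ee_rot: [[-0.98, 0.2, 0.002], [0.2, 0.98, 0.0], [-0.002, 0.001, -1.0]]
wrist_force: [0.0, -0.6, 0.1]
gripper_width: 1.004
```

```bash
python3 -m crank '[[-1,[0.1,-0.007,0],[0,0,0]],[-1,[0.2,-0.014,0],[0,0,0]],[-1,[0.2,-0.014,0],[0,0,0]],[-1,[0,0,-0.2],[0,0,0]],[-1,[0,0,-0.3],[0,0,0]],[-1,[0,0,-0.4],[0,0,0]],[-1,[0,0,-0.4],[0,0,0]],[-1,[0,0,0],[0,0,0]]]'
python3 -m crank '[[-1,[0,0,0],[0,0,0]],[-1,[0,0,0],[0,0,0]],[-1,[0,0,0],[0,0,0]]]'
python3 -c "
from h import *
import cv2
st()
S=r.capture('scene');T=r.capture('top')
for n,c in(('s',S),('t',T)):
  im=c['img'].copy()
  for l in ((-.279,-.1035,.074),(-.279,.1565,.074)):
    u=proj(c,W(P,[l]))[0];cv2.circle(im,tuple(int(round(v)) for v in u),2,(0,255,0),1);print(n,u.round(1))
  cv2.imwrite('pics/%s19.png'%n,im)
# till moved?
t0=cv2.imread('pics/top0.png');d=cv2.absdiff(t0,T['img']).max(2)[90:150,270:400];print('till-rear diff',d.mean(),d.max())"
```

```text
time_s: 20.05
tcp_pos: [0.4431, -0.0747, 0.1661]
ee_rot: [[-0.98, 0.199, 0.013], [0.199, 0.98, 0.001], [-0.012, 0.003, -1.0]]
wrist_force: [0.4, 0.7, -0.2]
gripper_width: 1.002
time_s: 20.35
tcp_pos: [0.4385, -0.0751, 0.1593]
ee_rot: [[-0.98, 0.2, -0.003], [0.2, 0.98, -0.0], [0.003, -0.001, -1.0]]
wrist_force: [0.6, 0.1, -0.6]
gripper_width: 0.999
20.35 [ 0.4385 -0.0751  0.1593] [ 0.6  0.1 -0.6] 0.999 yaw 0.05 tilt [-3.1e-03 -4.0e-04 -1.0e+00]
s [292.5 173.8]
s [350.4 215.5]
t [355.1 222.1]
t [281.8 211.2]
till-rear diff 4.3217948717948715 32
```

View pics/s19.png

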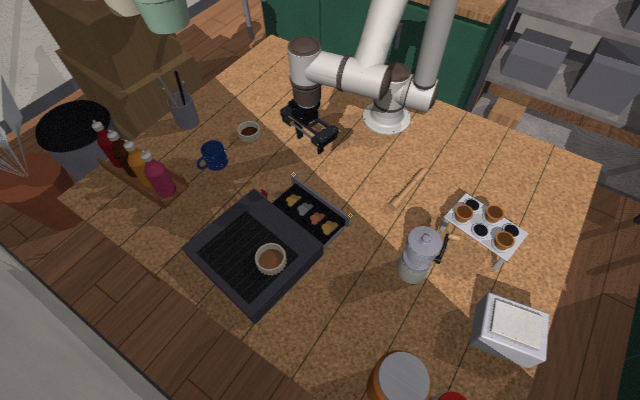

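View pics/t19.png

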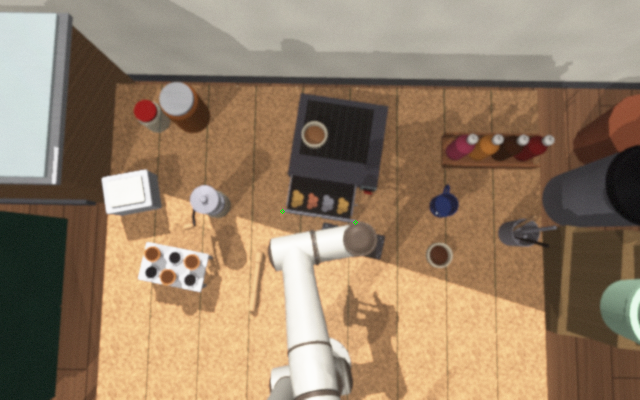

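```bash
python3 - <<'E'
from h import *
import cv2
S=r.capture('scene');T=r.capture('top')
for n,c,o in(('s',S,(170,270)),('t',T,(85,270))):
  im=cv2.resize(c['img'][o[0]:o[0]+(70 if n=='s' else 145),o[1]:o[1]+(100 if n=='s' else 130)],None,fx=(7 if n=='s' else 4),fy=(7 if n=='s' else 4),interpolation=cv2.INTER_CUBIC)
  k=7 if n=='s' else 4
  for x,col in ((-.259,(255,0,255)),(-.269,(255,255,0)),(-.279,(0,255,0))):
   for y in (-.1035,.1565):
    for z in (.074,):
     u=proj(c,W(P,[(x,y,z)]))[0]; zz=(u-[o[1],o[0]]+.5)*k-.5; cv2.drawMarker(im,tuple(int(v) for v in zz),col,0,9,1)
  for q in ((-.15,-.16,.078),(-.15,.16,.078),(.15,.16,.078)):
     u=proj(c,W(P,[q]))[0]; zz=(u-[o[1],o[0]]+.5)*k-.5; cv2.drawMarker(im,tuple(int(v) for v in zz),(0,0,255),0,9,1)
  cv2.imwrite('pics/%s20.png'%n,im)
E
```

```text
(no output)
```

View pics/s20.png

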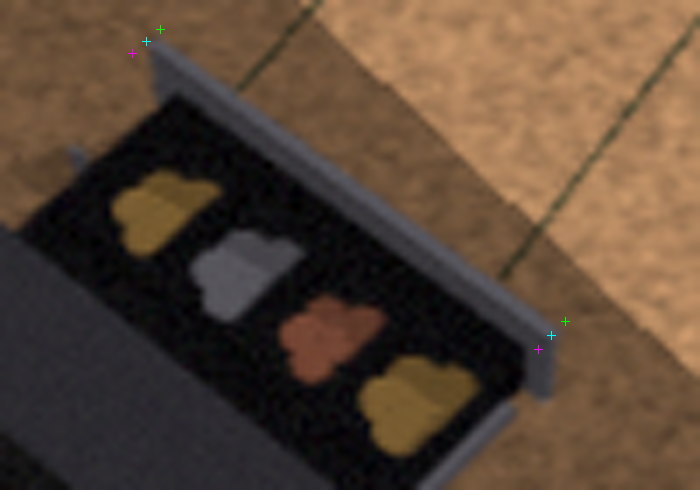

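View pics/t20.png

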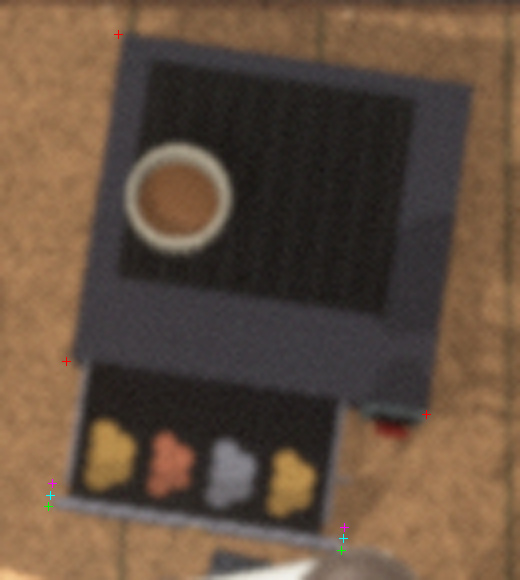

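```bash
python3 -c "
from h import *
st(); print(r.finish_job())"
```

```text
20.55 [ 0.4393 -0.0751  0.1599] [ 0.7  0.1 -0.3] 1.002 yaw 0.05 tilt [-1.6e-03 -3.0e-04 -1.0e+00]
the job is handed in; nothing more can be done
None
```

The till is open and the job is handed in at 20.6 s. One finger pushed the paddle in until the drawer unlatched, and the other was already waiting about 6 mm in front of the steel plate and caught it. I let the drawer follow that finger out at 20–30 mm/s with about 5 N on it. The force dropped to zero at the stop, and I then backed the hand away and raised it.

**What the last checks showed**
- **Drawer:** the top image puts it about 123 ± 4 mm out, which agrees with fully open (125 mm). The scene camera suggested slightly less, about 117–122 mm, within the few millimetres my pose fit is good to.
- **Till:** its corners in the top image are within about 1.5 pixels of where they started.
- **Everything else:** the mug, ramekins, nut chopper, cone stand and muddler look undisturbed.
- **Robot:** it was touching nothing, with under 1 N at the wrist.

**What did not go smoothly**
- **First two presses:** each stalled on the paddle, at up to about 13 N in total. The open fingertips sit about 21 mm behind the TCP, so I was pressing at the wrong height.
- **Third try:** it passed over the lip without touching it. The fourth, at a height in between, worked.
- **Press force:** the working press took 8–9 N level, plus 5–6 N of upward friction, against the stated 3–5 N. That is under the roughly 25 N that would shift the till.

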